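# Try two brass sleeves on a plug gauge and sort them

## Task

Try each of the two brass sleeves on the level pin of the plug gauge: take one, slide it gently onto the pin until it stops by itself, and see whether it goes fully home against the shoulder or stops short. Draw it off again and put it down in the square wooden tray if it went fully home, or in the round metal dish if it stopped short, before you try the other in the same way. Leave the other things on the bench where they are.

Things in the scene. Friction and masses are not known exactly. Their poses are not given: they have to be found in the camera images.
- sleeve_1_center (a point): brass sleeve: octagonal tube, 50 long, 40 across flats, 0.2 kg, lying on one flat on one of the rack's two ledges (which one varies). Bore open at both ends, 22 across at either mouth; the ends are alike. Looks the same outside as the other sleeve. This point: its centre, half-way up and along; x axis along the bore, z up
- sleeve_2_center (a point): the other brass sleeve, same outer sizes, point and axes. In a sleeve that fits, the bore is 22 all through; in one that does not fit it narrows to 8 in the middle 22 of its length, so the pin goes in 14 mm from either end and stops dead. Which of the two fits is only found by trying
- gauge: plug gauge, fixed: dark steel foot 90x74x14, a post 34 wide from x = 4 to 30 (top 116 above the bench, small brass screw on its -y side) and a bright level pin towards -x, its axis 90 above the bench. Origin: on the bench right under the middle of the shoulder face; z up; place and yaw vary
- gauge_shoulder (a point): centre of the flat front face of the gauge's round shoulder (34 across), where the pin begins. Its -x axis points along the pin, away from the post. A sleeve fully home has an end face against this face, so its centre is 25 ahead of it; one that does not fit stops with its centre 61 ahead
- gauge_tip (a point): tip of the pin, 50 ahead of the shoulder, axes as the shoulder's. The pin is 19 thick; its last 8 mm taper to a flat 10 across
- rack: wooden stand, fixed: base 80 (x) x 150 (y) x 14, with two ledges along x, 16 wide, at y = -40 and +40, tops 30 above the bench, with a 5 mm lip at each end. A sleeve lies along each ledge and overhangs it 12 on either side, its centre 50 above the bench. Origin: middle of the underside
- tray: square wooden tray for sleeves that fit, fixed: 122 (x) x 112 (y), 16 high, walls and floor 6 thick. Origin: middle of the underside. A sleeve lying in it has its centre 26 above the bench
- dish: round metal dish for sleeves that do not fit, fixed: 124 across the rim, 116 across the foot, 16 high, wall 4, floor 4 thick. Origin: middle of the underside. A sleeve lying in it has its centre about 24 above the bench. Tray and dish change places from start to start
- bur_block: bystander, loose, not part of the job: pale block 24x44 with upright burs, 38 high in all, among the work things; origin: middle of its underside
- round_tin: bystander, loose, not part of the job: flat round tin, 39 across, 13 high, near the bench's far edge between gauge and rack; origin: middle of its underside
- steel_punch: bystander, loose, not part of the job: short steel punch lying flat, 17x60x18, left of the rack; origin: middle of its underside
- brush_wheel: bystander, loose, not part of the job: small dark wheel lying flat, 25 across, 8 thick, at the bench's far edge behind the gauge; origin: middle of its underside

How it is judged:
By the outcome, as a careful person would: the job done as asked, in the order asked, and still so for the second after the job is handed in, with the robot touching nothing.
It also fails if it takes over 59 s, if anything falls off the work surface, if the arm or the gripper's body presses on something with over 40 N, if the wrist force passes 120 N, or if a joint passes its speed limit or range.

## Robot

A 6-joint arm with a two-finger parallel gripper is mounted at the origin on a cart in front of the work surface, level with it; the furniture and walls round the work are solid. World frame = base frame: x ahead of the robot, y to its left, z up, the work surface at z = 0. Lengths are in m, angles in degrees, forces in N, time in s.
With the tool pointing down it reaches from about 0.3 to 0.75 m from the base axis. Payload 8.5 kg.
Tool frame: the origin (TCP) lies between the finger pads; the fingertips stand ahead of it and the grasp point (between the pads) lies 8 mm behind it (env.tcp_to_tips is the z of the fingertips in the tool frame, in m); z points along the fingers, x is the direction in which the jaws open and shut, and the axes are right-handed (so a half turn about z gives the same grasp; the last joint's range is limited). The gripper opens to 85 mm and grips with 20 to 120 N. Pads are 22 mm wide; open, the fingers measure 114 mm over their backs; the gripper's body (76 mm by 85 mm) begins 54 mm behind the grasp point. The pads swing forward as they close: fully open they stand 13 mm farther back than shut.
Start: joints at [-87.966, 21.807, 74.336, -0, 83.858, -12.336], TCP at [0.136, -0.533, 0.242] pointing down, gripper open.
Joint ranges: [-178.18, 178.18], [-50.72, 133.34], [12.68, 142.11], [-81.47, 261.47], [9.98, 163.14], [-165.26, 165.26]. Speed limits (degrees/s): [136.94, 136.94, 180, 180, 180, 180].

## Interface

Orientations are given as a 3x3 rotation matrix whose columns are the frame's x, y, z axes.
In Python, from rig import observe, viewer, env gives the robot as it stands.
- The arm moves only by the tool jog_arm, never from a script. Its arguments are lists of equal length, an entry for each row: "dr": the turn, a rotation vector about the tool's x, y, z in rad, a list of three; "slide": the shift along the tool's x, y, z in m, a list of three; "gripper": the opening, from -1 (shut) to 1 (fully open), so that 0 is half open. In form: {"dr": [[rx, ry, rz], ...], "slide": [[dx, dy, dz], ...], "gripper": [gripper, ...]}. A call has exactly 10 rows; each row shifts and turns the commanded pose from where the row before left it, along the tool's axes as they then stand; what a row does not reach is not made up. A row lasts 1/10 s, in which the tool goes at most 50 mm and 8.59 degrees, less where a joint would pass 70% of its speed; a pose out of reach is approached as far as the arm can. A call is refused whole if a number of a shift passes 0.05 or a number of a turn 0.15, either way. A call with a gripper value outside its range is refused whole. The fingers move at their own pace and stop on an object; "force" is the grip in N (left out, the last holds). Time passes only in rows, so rows that do not move let the fingers close, or fill a call up. It gives the time, the measured TCP pose, the force and the opening at its end, in the units of the state.
- observe(): the state, without advancing time (a new reading comes with each control period).
- viewer.get_image(name): name is "scene" or "side" or "wrist"; returns a dict with "pixels" (384x512x3 uint8, blue, green, red), "camera_matrix" (3x3 intrinsics, pixels), "dist_coeffs" ([k1, k2, p1, p2, k3] as OpenCV has them; the pictures are not rectified), "R" (3x3) and "t" (3): a world point X has camera coordinates R X + t. Camera axes: x right, y down, z forward; pixel columns grow to the right and rows downward; lengths in m; the calibration is good to about 2 mm. A picture is of the moment at which its call begins. There is no depth.
- env.close_job(): hands the job in, once; it reports no verdict.
The state is a dict: "time_s": time; "q": joint angles; "qvel": joint speeds; "joint_efforts": joint torques, N m; "position": TCP position; "tool_rot": TCP orientation; "ft_force": force on the tool from outside, world axes, zero at the start; "wrist_torque": the same for the moment, N m; "grip_width": finger opening in m.
Only numpy, scipy, OpenCV 4.12 (cv2) and the standard library are available. Lean on these libraries where they do the work, as an engineer would, in place of code of your own. Each camera call takes 0.05 s, during which the arm holds its last target.

## Working session

There is one attempt and no reset: what is moved stays moved. The work goes in short steps, Python scripts to look and compute and a tool call to move; the robot and the scene stay as the last step left them, time stands still between calls to the robot, and variables do not carry over. Pictures are saved under pics/ and viewed, and the job is handed in when it is done.

Besides the shell and the picture viewer there is one more tool, called after "Call:" as a command line: name --argument value ..., lists and objects as JSON in quotes. jog_arm: Moves the arm, as the interface text tells. Its arguments: {"type":"object","properties":{"dr":{"type":"array","items":{"type":"array","items":{"type":"number"}}},"slide":{"type":"array","items":{"type":"array","items":{"type":"number"}}},"gripper":{"type":"array","items":{"type":"number"}},"force":{"type":"number"}},"required":["dr","slide","gripper"]}

```bash
ls; mkdir -p pics; cat > h.py <<'E'
import numpy as np, cv2
from rig import observe, viewer, env
def snap(n,f):
    d=viewer.get_image(n); cv2.imwrite('pics/'+f,d['pixels']); np.savez('pics/'+f+'.npz',**{k:np.array(v) for k,v in d.items()}); return d
def load(f): return dict(np.load('pics/'+f+'.npz'))
def ray(d,uv):
    p=cv2.undistortPoints(np.array([[uv]],float),np.array(d['camera_matrix'],float),np.array(d['dist_coeffs'],float))[0,0]
    R=np.array(d['R']);t=np.array(d['t']).ravel()
    return -R.T@t, R.T@np.array([p[0],p[1],1.])
def onz(d,uv,z):
    c,r=ray(d,uv); return c+r*(z-c[2])/r[2]
def proj(d,X):
    R=np.array(d['R'],float);t=np.array(d['t'],float).ravel()
    return cv2.projectPoints(np.atleast_2d(np.array(X,float)),cv2.Rodrigues(R)[0],t,np.array(d['camera_matrix'],float),np.array(d['dist_coeffs'],float))[0][:,0]
def st():
    s=observe(); print(s['time_s'],'pos',np.round(s['position'],4),'F',np.round(s['ft_force'],1),'w',round(s['grip_width'],4)); print(np.round(s['tool_rot'],3).tolist(), 'q',np.round(s['q'],1)); return s
E
python3 - <<'E'
from h import *
s=st(); print(env.tcp_to_tips)
for n in ['scene','side','wrist']:
    d=snap(n,n+'0.png'); R=np.array(d['R']); print(n,-R.T@np.array(d['t']).ravel(),R[2],np.array(d['camera_matrix'])[0,0])
E
```

```text
pics
0.0 pos [ 0.1365 -0.5325  0.2417] F [-0.8  0.4  0.1] w 0.0856
[[0.248, -0.969, -0.0], [-0.969, -0.248, 0.001], [-0.001, -0.0, -1.0]] q [-88.   21.8  74.4  -0.   83.9 -12.3]
0.011
scene [-0.00335978  0.63175098  0.71452188] [ 0.52625478 -0.46852219 -0.70960754] 371.5285142987064
side [ 0.22468177 -0.51771293  0.43954779] [ 0.2895735   0.85101564 -0.43808626] 463.4793823828755
wrist [ 0.20211903 -0.51595098  0.37280043] [-0.26424059 -0.06601973 -0.96219453] 323.4709809932387
```

```bash
python3 -c "
import cv2
for n in ['scene','side']:
    i=cv2.imread(f'pics/{n}0.png'); cv2.imwrite(f'pics/{n}0b.png',cv2.resize(i,(800,600),interpolation=cv2.INTER_CUBIC))"
```

```text
(no output)
```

View pics/scene0b.png

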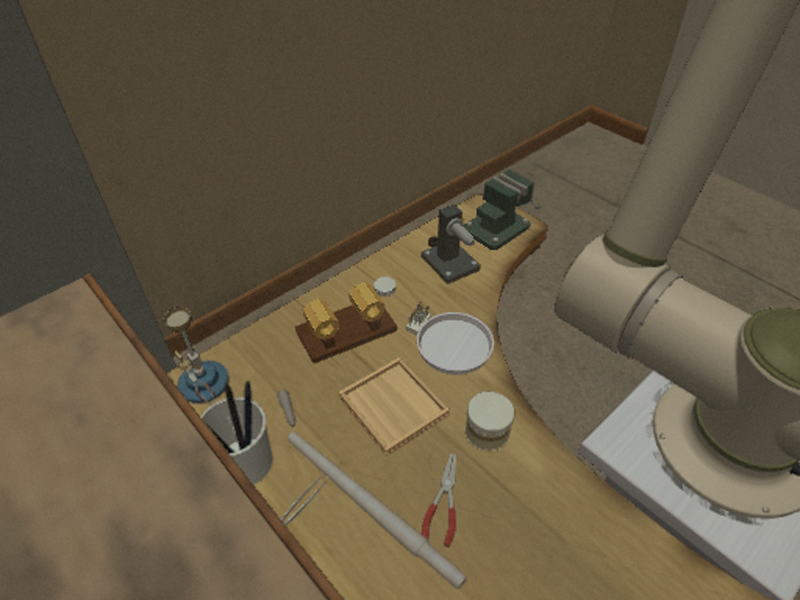

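View pics/side0b.png

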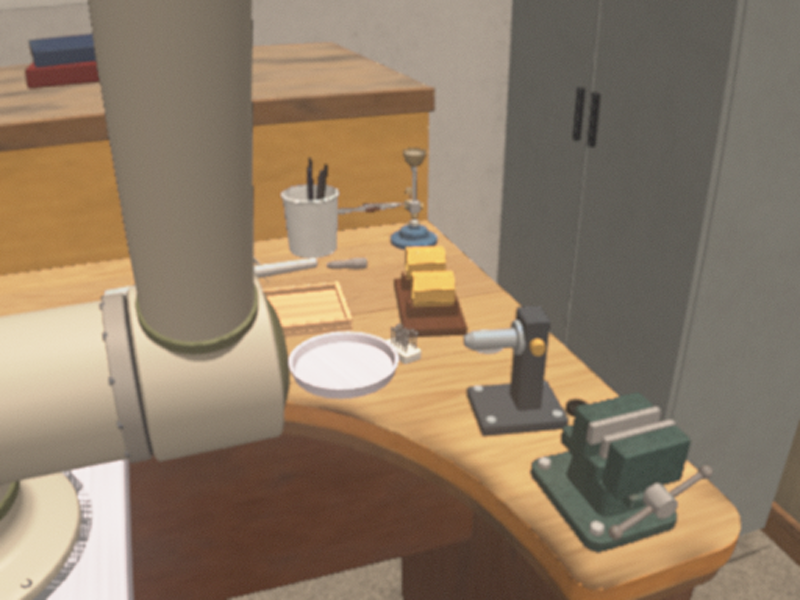

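View pics/wrist0.png

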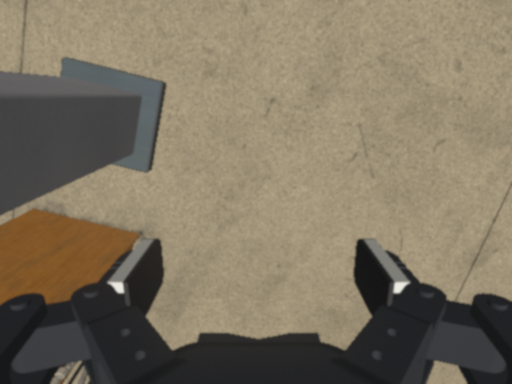

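The scene view shows the rack at about (345,330) in the 800-px picture, the gauge at (450,250), the dish at (455,343) and the tray at (393,405). I'll enlarge crops to measure.

```bash
python3 -c "
import cv2
i=cv2.imread('pics/scene0.png'); 
def g(i,x0,y0,x1,y1,f,k):
    c=cv2.resize(i[y0:y1,x0:x1],None,fx=k,fy=k,interpolation=cv2.INTER_CUBIC)
    for x in range((x0+9)//10*10,x1,10):
        cv2.line(c,((x-x0)*k,0),((x-x0)*k,6 if x%50 else 20),(0,0,255),1)
        if x%20==0: cv2.putText(c,str(x),((x-x0)*k,18),0,.4,(255,255,255),1)
    for y in range((y0+9)//10*10,y1,10):
        cv2.line(c,(0,(y-y0)*k),(6,(y-y0)*k),(0,0,255),1)
        if y%20==0: cv2.putText(c,str(y),(8,(y-y0)*k+4),0,.4,(255,255,255),1)
    cv2.imwrite('pics/'+f,c)
g(i,180,110,350,300,'sc.png',4) if 0 else None
g(i,180,165,330,295,'s1.png',4)
g(i,255,110,355,190,'s2.png',7)
j=cv2.imread('pics/side0.png')
g(j,170,140,310,260,'s3.png',5)
g(j,280,180,400,290,'s4.png',5)
"
```

```text
(no output)
```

View pics/s1.png

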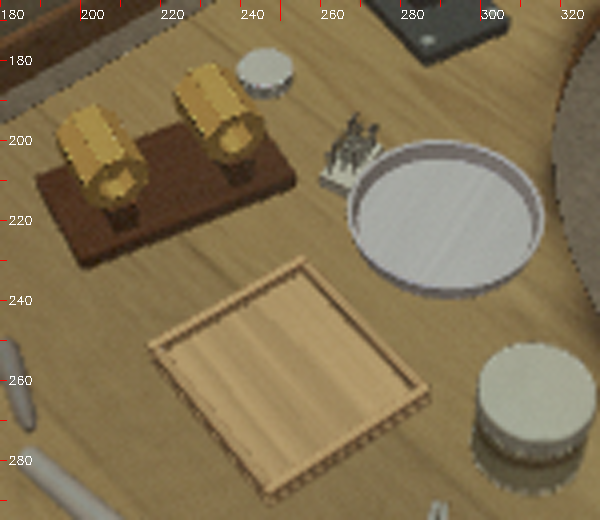

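View pics/s2.png

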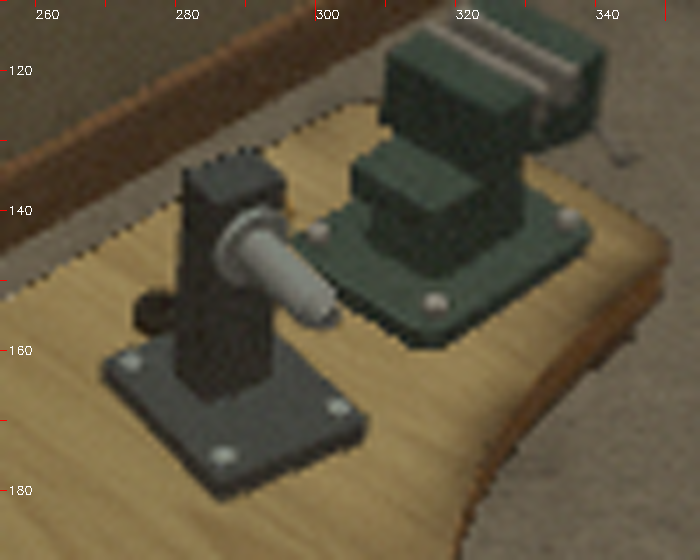

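View pics/s3.png

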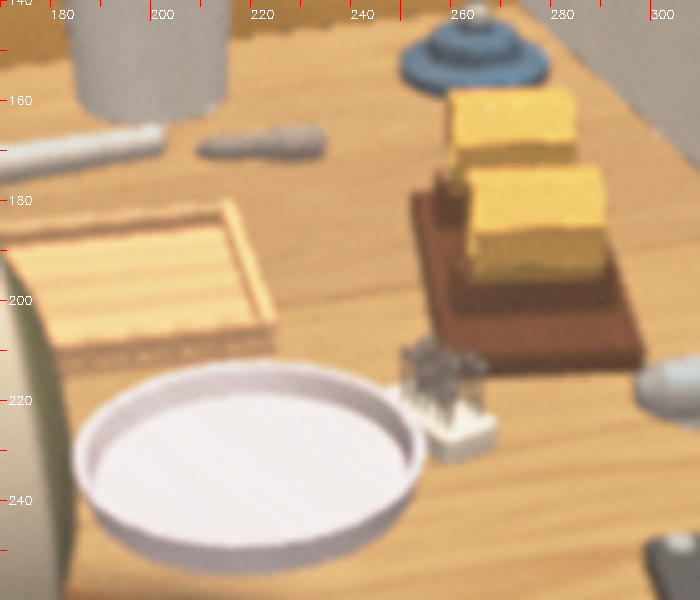

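View pics/s4.png

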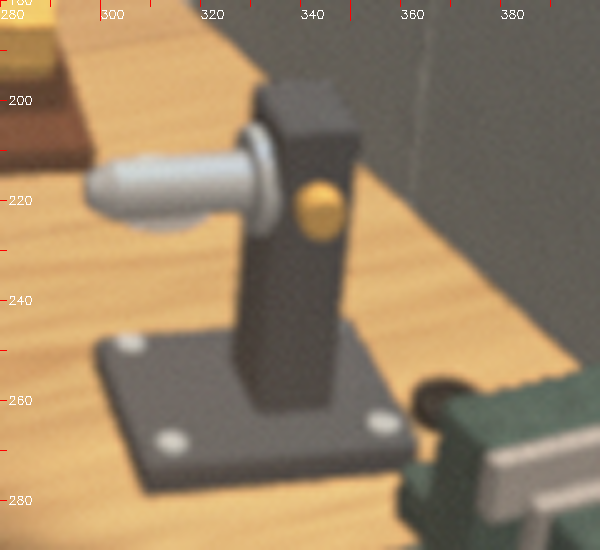

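```bash
cat > fit.py <<'E'
from h import *
from scipy.optimize import least_squares
S=load('scene0.png');D=load('side0.png')
def T(p,P):
    x,y,a=p[:3];c,s=np.cos(a),np.sin(a);P=np.atleast_2d(np.array(P,float))
    return np.c_[x+c*P[:,0]-s*P[:,1],y+s*P[:,0]+c*P[:,1],P[:,2]]
def fit(name,sc,sd,p0):
    def f(p,loss=1):
        r=[]
        for cam,L in((S,sc),(D,sd)):
            if L: r.append(proj(cam,T(p,[l[0] for l in L]))-np.array([l[1] for l in L]))
        return np.concatenate(r).ravel()
    o=least_squares(f,p0,loss='soft_l1',x_scale=[.1,.1,.1]); r=f(o.x).reshape(-1,2)
    print(name,np.round(o.x[:2],4),'yaw',round(np.degrees(o.x[2]),2)); print(np.round(r,1).tolist()); return o.x
g=fit('gauge',[((4,17,116),(285,139.3)),((4,-17,116),(295.4,135.4)),((30,17,116),(281.4,135.7)),((30,-17,116),(290.4,131.4)),((4,17,14),(284.7,167.1)),((4,-17,14),(293.9,162.9)),((30,17,14),(280.3,163.6)),((-50,0,90),(301.6,154.3)),((0,0,90),(290.7,145.1))],
 [((4,-17,116),(338,207.6)),((30,-17,116),(351.6,206.6)),((4,17,116),(332.4,197)),((30,17,116),(346,195.6)),((4,-17,14),(332,262.4)),((30,-17,14),(345.6,261.6)),((-50,0,90),(297.6,217.4)),((0,0,90),(331.4,216))],[.55,-.1,0]) if 0 else None
def mm(L): return [(np.array(a)/1000,b) for a,b in L]
g=fit('gauge',mm([((4,17,116),(285,139.3)),((4,-17,116),(295.4,135.4)),((30,17,116),(281.4,135.7)),((30,-17,116),(290.4,131.4)),((4,17,14),(284.7,167.1)),((4,-17,14),(293.9,162.9)),((30,17,14),(280.3,163.6)),((-50,0,90),(301.6,154.3)),((0,0,90),(290.7,145.1))]),
 mm([((4,-17,116),(338,207.6)),((30,-17,116),(351.6,206.6)),((4,17,116),(332.4,197)),((30,17,116),(346,195.6)),((4,-17,14),(332,262.4)),((30,-17,14),(345.6,261.6)),((-50,0,90),(297.6,217.4)),((0,0,90),(331.4,216))]),[.55,-.1,0])
r=fit('rack',mm([((40,75,14),(189.25,210.75)),((-40,75,14),(201,230.5)),((-40,-75,14),(254,210))]),mm([((-40,75,14),(252.6,179)),((-40,-75,14),(259,210.4)),((40,-75,14),(298.4,210.4))]),[.55,.1,0])
t=fit('tray',mm([((61,56,16),(217,251.5)),((-61,56,16),(247.5,287.5)),((-61,-56,16),(288,262)),((61,-56,16),(255.75,229.25))]),mm([((61,56,16),(216.4,180)),((61,-56,16),(225,204.4))]),[.4,.2,0])
d=fit('dish',mm([((0,0,16),(291.5,219.25))]),mm([((0,0,16),(220,231))]),[.4,0,0])
for n,c,k in(('bur',S,(266,209)),('bur',D,(258,227)),('tin',S,(246,183)),):print(n,onz(c,k,0.012))
np.savez('fit.npz',g=g,r=r,t=t,d=d)
# overlay
import sys
def oct_pts(cx,cy,cz):
    a=np.radians(22.5+45*np.arange(9)); R=20/np.cos(np.radians(22.5))
    return [np.array([[cx+e,cy+R*np.cos(q),cz+R*np.sin(q)] for q in a]) for e in(-25,25)]
for cam,f in((S,'scene0.png'),(D,'side0.png')):
    k=4; im=cv2.resize(cv2.imread('pics/'+f),None,fx=k,fy=k,interpolation=cv2.INTER_CUBIC)
    def pl(p,P,col):
        q=((proj(cam,T(p,np.array(P)/1000))+.5)*k-.5); cv2.polylines(im,[np.int32(np.round(q))],False,col,1,cv2.LINE_AA)
    def box(p,x0,x1,y0,y1,z0,z1,col):
        for z in(z0,z1): pl(p,[(x0,y0,z),(x1,y0,z),(x1,y1,z),(x0,y1,z),(x0,y0,z)],col)
        for x in(x0,x1):
            for y in(y0,y1): pl(p,[(x,y,z0),(x,y,z1)],col)
    c1=(255,0,255);c2=(0,255,0)
    box(g,4,30,-17,17,14,116,c1)
    an=np.linspace(0,2*np.pi,40)
    for x,R in((0,17),(0,9.5),(-42,9.5),(-50,5)): pl(g,[(x,R*np.cos(a),90+R*np.sin(a)) for a in an],c2)
    box(r,-40,40,-75,75,0,14,c1)
    for y in(-40,40):
        A,B=oct_pts(0,y,50); pl(r,A,c2);pl(r,B,c2)
        for a,b in zip(A,B): pl(r,[a,b],c2)
    box(t,-61,61,-56,56,0,16,c1)
    for R,z in((62,16),(58,0)): pl(d,[(R*np.cos(a),R*np.sin(a),z) for a in an],c2)
    x0,y0=(180,120) if cam is S else (180,145)
    if cam is S:
        cv2.imwrite('pics/o_s1.png',im[165*k:295*k,180*k:330*k]); cv2.imwrite('pics/o_s2.png',cv2.resize(im[120*k:190*k,260*k:330*k],None,fx=2,fy=2))
    else:
        cv2.imwrite('pics/o_d1.png',im[140*k:260*k,170*k:310*k]); cv2.imwrite('pics/o_d2.png',cv2.resize(im[185*k:285*k,290*k:370*k],None,fx=1.5,fy=1.5))
E
python3 fit.py
```

```text
gauge [0.5315 0.0242] yaw -12.02
[[0.4, -0.7], [0.6, -0.7], [-1.3, -2.1], [0.2, -1.6], [-1.0, 0.4], [-0.3, 0.6], [-1.5, -1.2], [0.0, 0.9], [0.3, 0.1], [-1.4, -0.9], [2.0, -1.0], [-2.0, -0.8], [0.7, -0.4], [-0.6, 1.4], [1.8, 0.9], [-0.1, 1.3], [-1.8, 0.6]]
rack [0.535 0.269] yaw -13.88
[[-0.7, -2.1], [-0.5, -0.5], [0.9, -1.9], [-2.0, -1.0], [-1.8, 0.9], [0.5, -1.1]]
tray [0.3718 0.3114] yaw -5.81
[[-0.4, -1.0], [-0.1, 0.6], [0.0, -0.3], [-0.0, -1.3], [-0.7, 0.3], [-0.3, -0.1]]
dish [0.3923 0.1598] yaw 0.0
[[0.2, -2.3], [-0.4, -0.9]]
bur [0.45794354 0.18585552 0.012     ]
bur [0.46166118 0.15406643 0.012     ]
tin [0.56527312 0.16000592 0.012     ]
```

View pics/o_s1.png

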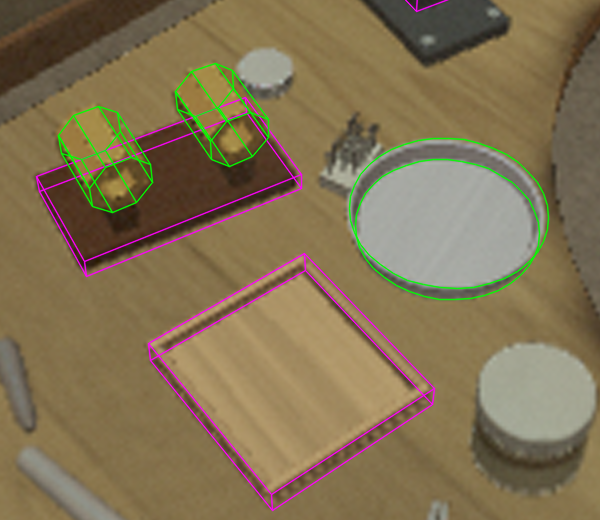

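View pics/o_s2.png

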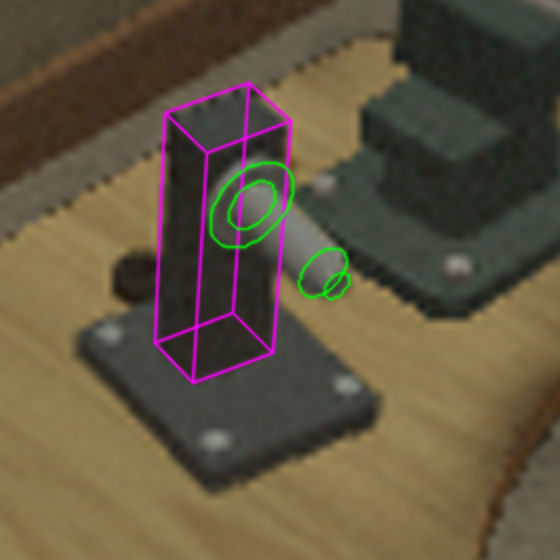

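View pics/o_d1.png

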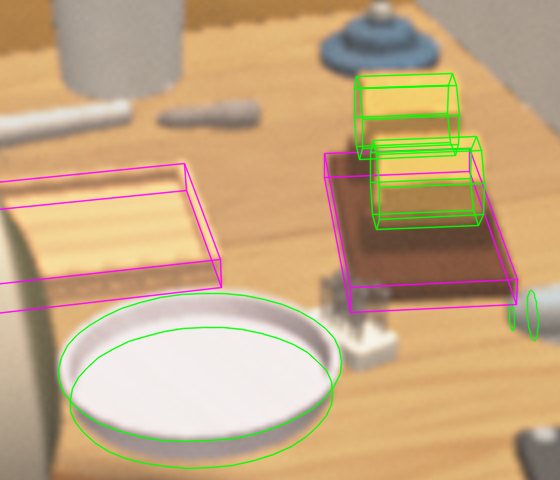

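View pics/o_d2.png

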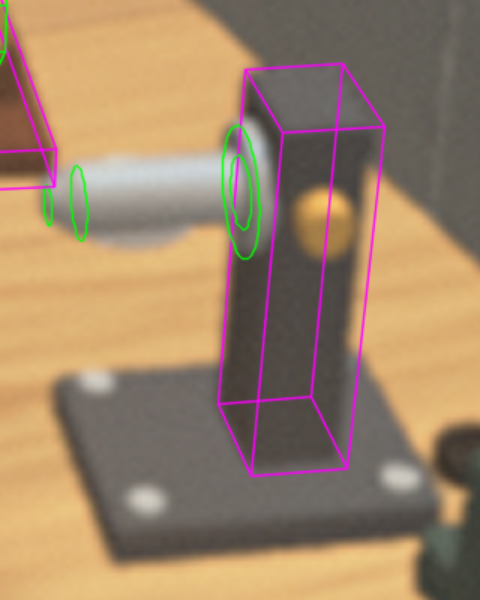

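```bash
cat > plan.py <<'E'
from h import *
import json
from scipy.spatial.transform import Rotation as Ro
def plan(way, Rcmd=None, P=None, post=False, nd=4):
    """way: list of (x,y,z,yaw_deg of tool x, rows, grip)"""
    s=observe(); P=np.array(s['position'],float) if P is None else np.array(P,float); R=np.array(s['tool_rot'],float) if Rcmd is None else Rcmd
    dr=[];sl=[];gr=[]
    for x,y,z,yaw,n,g in way:
        a=np.radians(yaw); RT=np.array([[np.cos(a),np.sin(a),0],[np.sin(a),-np.cos(a),0],[0,0,-1.]])
        X=np.array([x,y,z])
        for k in range(n):
            m=n-k
            rv=Ro.from_matrix(R.T@RT).as_rotvec()/m
            rv=np.round(rv,nd); R2=R@Ro.from_rotvec(rv).as_matrix()
            step=(X-P)/m; d=np.round((R2 if post else R).T@step,nd)
            P=P+(R2 if post else R)@d; R=R2
            dr.append((rv+0).tolist()); sl.append((d+0).tolist()); gr.append(g)
    for i in range(0,len(dr),10):
        print(json.dumps({'dr':dr[i:i+10],'slide':sl[i:i+10],'gripper':gr[i:i+10]}).replace('-0.0,','0,').replace('-0.0]','0]').replace('0.0,','0,').replace('0.0]','0]'))
    print('mx',np.abs(dr).max(),np.linalg.norm(sl,axis=1).max(),'rows',len(dr)); return P,R
E
python3 - <<'E'
from plan import *
w=[]
for k in range(1,21):
    f=k/20; th=np.radians(-75.6+90.7*f); r=.5497+(.5385-.5497)*f
    w.append((r*np.cos(th),r*np.sin(th),.2417+f*.0383,-75.65+151.75*f,1,1))
plan(w,nd=3)
E
```

```text
{"dr": [[0, 0.001, -0.132], [0, 0, -0.133], [0, 0, -0.132], [0, 0, -0.132], [0, 0, -0.133], [0, 0, -0.132], [0, 0, -0.133], [0, 0, -0.132], [0, 0, -0.133], [0, 0, -0.132]], "slide": [[-0.002, -0.044, -0.002], [0, -0.043, -0.002], [0.002, -0.044, -0.002], [0.004, -0.043, -0.001], [0.007, -0.042, -0.002], [0.009, -0.043, -0.002], [0.012, -0.041, -0.002], [0.013, -0.041, -0.002], [0.016, -0.04, -0.002], [0.018, -0.04, -0.002]], "gripper": [1, 1, 1, 1, 1, 1, 1, 1, 1, 1]}
{"dr": [[0, 0, -0.132], [0, 0, -0.133], [0, 0, -0.132], [0, 0, -0.133], [0, 0, -0.132], [0, 0, -0.132], [0, 0, -0.133], [0, 0, -0.132], [0, 0, -0.133], [0, 0, -0.132]], "slide": [[0.02, -0.038, -0.002], [0.022, -0.037, -0.002], [0.023, -0.036, -0.002], [0.026, -0.034, -0.001], [0.027, -0.033, -0.002], [0.029, -0.031, -0.002], [0.031, -0.03, -0.002], [0.032, -0.028, -0.002], [0.034, -0.027, -0.002], [0.035, -0.024, -0.002]], "gripper": [1, 1, 1, 1, 1, 1, 1, 1, 1, 1]}
mx 0.133 0.04409081537009721 rows 20
```

Call:
jog_arm --dr '[[0,0.001,-0.132],[0,0,-0.133],[0,0,-0.132],[0,0,-0.132],[0,0,-0.133],[0,0,-0.132],[0,0,-0.133],[0,0,-0.132],[0,0,-0.133],[0,0,-0.132]]' --slide '[[-0.002,-0.044,-0.002],[0,-0.043,-0.002],[0.002,-0.044,-0.002],[0.004,-0.043,-0.001],[0.007,-0.042,-0.002],[0.009,-0.043,-0.002],[0.012,-0.041,-0.002],[0.013,-0.041,-0.002],[0.016,-0.04,-0.002],[0.018,-0.04,-0.002]]' --gripper '[1,1,1,1,1,1,1,1,1,1]'

```text
time_s: 1.15
position: [0.471, -0.2724, 0.2609]
tool_rot: [[1.0, 0.009, -0.0], [0.009, -1.0, -0.001], [-0.0, 0.001, -1.0]]
ft_force: [1.0, 0.6, 0.5]
grip_width: 0.0854
```

Call:
jog_arm --dr '[[0,0,-0.132],[0,0,-0.133],[0,0,-0.132],[0,0,-0.133],[0,0,-0.132],[0,0,-0.132],[0,0,-0.133],[0,0,-0.132],[0,0,-0.133],[0,0,-0.132]]' --slide '[[0.02,-0.038,-0.002],[0.022,-0.037,-0.002],[0.023,-0.036,-0.002],[0.026,-0.034,-0.001],[0.027,-0.033,-0.002],[0.029,-0.031,-0.002],[0.031,-0.03,-0.002],[0.032,-0.028,-0.002],[0.034,-0.027,-0.002],[0.035,-0.024,-0.002]]' --gripper '[1,1,1,1,1,1,1,1,1,1]'

```text
time_s: 2.15
position: [0.5198, 0.1421, 0.2796]
tool_rot: [[0.235, 0.972, -0.0], [0.972, -0.235, -0.001], [-0.001, -0.0, -1.0]]
ft_force: [0.6, -0.5, -0.4]
grip_width: 0.0855
```

```bash
python3 - <<'E'
from h import *
st(); snap('wrist','w1.png'); st()
E
```

```text
2.15 pos [0.5198 0.1421 0.2796] F [ 0.6 -0.5 -0.4] w 0.0855
[[0.235, 0.972, -0.0], [0.972, -0.235, -0.001], [-0.001, -0.0, -1.0]] q [  2.7  19.3  72.   -0.1  88.7 -73.7]
2.2 pos [0.518  0.1471 0.2801] F [-2.5  3.8 -0.5] w 0.0857
[[0.224, 0.975, -0.0], [0.975, -0.224, 0.002], [0.002, -0.001, -1.0]] q [  3.2  19.2  72.    0.1  88.8 -73.8]
```

View pics/w1.png

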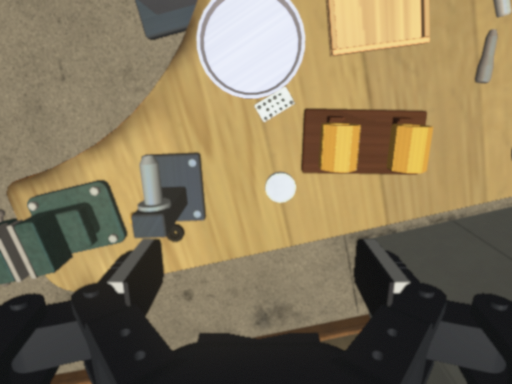

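The wrist view shows everything at once: pin at (150,180), sleeves at (340,148) and (412,148), dish (250,40), tray (380,20), burs (274,103), tin (281,187). I'll take a settled picture and enlarge it.

```bash
cat > grid.py <<'E'
import cv2
def g(i,x0,y0,x1,y1,f,k):
    c=cv2.resize(i[y0:y1,x0:x1],None,fx=k,fy=k,interpolation=cv2.INTER_CUBIC)
    for x in range((x0+9)//10*10,x1,10):
        p=int((x-x0+.5)*k-.5); cv2.line(c,(p,0),(p,6),(0,0,255),1)
        if x%20==0: cv2.putText(c,str(x),(p,18),0,.4,(255,255,255),1)
    for y in range((y0+9)//10*10,y1,10):
        p=int((y-y0+.5)*k-.5); cv2.line(c,(0,p),(6,p),(0,0,255),1)
        if y%20==0: cv2.putText(c,str(y),(8,p+4),0,.4,(255,255,255),1)
    cv2.imwrite('pics/'+f,c)
E
python3 - <<'E'
from h import *
from grid import g
d=snap('wrist','w2.png'); st(); i=d['pixels']
g(i,120,140,220,250,'w2a.png',5); g(i,250,80,450,200,'w2b.png',4)
R=np.array(d['R']);print(-R.T@np.array(d['t']).ravel(),R.tolist())
E
```

```text
2.25 pos [0.5189 0.1444 0.28  ] F [ 0.5 -1.1 -1.1] w 0.085
[[0.232, 0.973, 0.0], [0.973, -0.232, 0.0], [0.0, 0.0, -1.0]] q [  2.9  19.3  72.    0.   88.7 -73.6]
[0.44965799 0.16199452 0.41119445] [[0.22368560368294768, 0.9746597721883467, 0.0017547600285131096], [0.9381373986378998, -0.215791217100024, 0.2707995049836807], [0.26431604563838224, -0.058927744740934956, -0.9626341719042791]]
```

View pics/w2a.png

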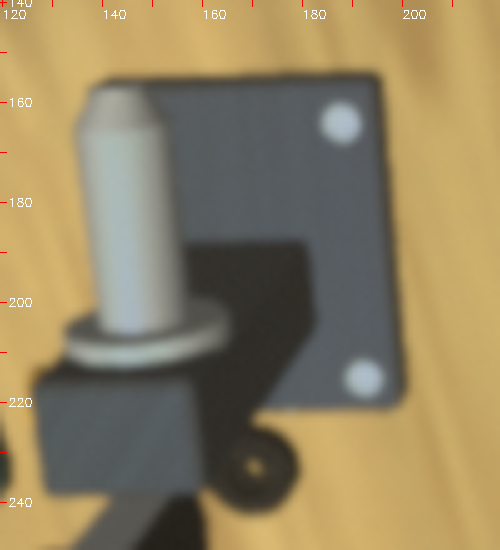

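View pics/w2b.png

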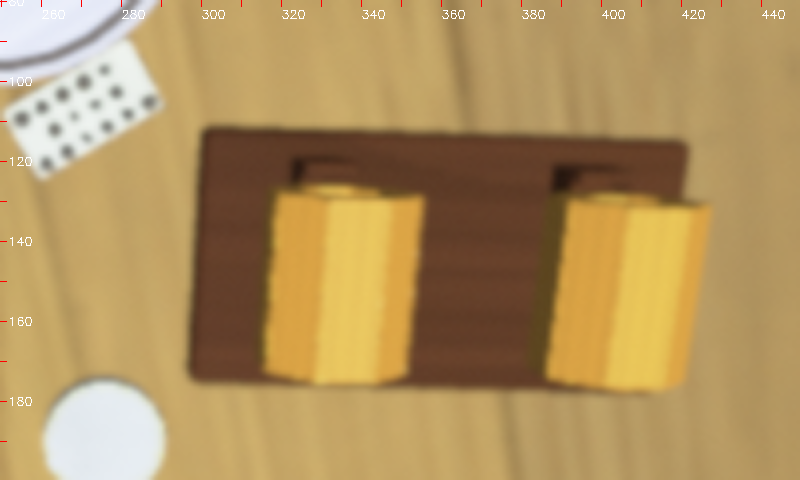

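```bash
cat > fit2.py <<'E'
from h import *
from scipy.optimize import least_squares
W=load('w2.png')
def T(p,P):
    x,y,a=p[:3];c,s=np.cos(a),np.sin(a);P=np.atleast_2d(np.array(P,float))
    return np.c_[x+c*P[:,0]-s*P[:,1],y+s*P[:,0]+c*P[:,1],P[:,2]]
def fit(name,L,x0,y0,k,p0,foot=[]):
    uv=np.array([[x0+(a[1][0]+.5)/k-.5,y0+(a[1][1]+.5)/k-.5] for a in L])
    def f(p):
        P=np.array([a[0] for a in L],float)
        if len(p)>3: P[foot,0]+=p[3]*1000
        return (proj(W,T(p,P/1000))-uv).ravel()
    o=least_squares(f,p0,loss='soft_l1',x_scale=.1); r=f(o.x).reshape(-1,2)
    print(name,np.round(o.x[:2],4),'yaw',round(np.degrees(o.x[2]),2),o.x[3:],'\n',np.round(r,1).tolist()); return o.x
a=(120,140,5)
g=fit('gauge',[((4,-17,116),(38,380)),((4,17,116),(195,380)),((30,17,116),(203,487)),((30,-17,116),(48,495)),((-50,0,90),(119,92)),((0,0,90),(148,322)),((-45,37,14),(381,76)),((45,37,14),(404,407))],*a,[.53,.02,-.2,0.],foot=[6,7])
b=(250,80,4)
r=fit('rack',[((-40,-75,14),(205,128)),((-40,75,14),(688,143)),((40,-75,14),(190,380))],*b,[.53,.27,-.2])
h=8.284
def sl(n,p): return fit(n,[((-25,-h,70),p[0]),((-25,h,70),p[1]),((25,-h,70),p[2]),((25,h,70),p[3]),((-25,-20,58.28),p[4]),((25,-20,58.28),p[5]),((-25,20,58.28),p[6]),((25,20,58.28),p[7])],*b,[.53,.27,-.2])
A=sl('A',[(330,195),(393,195),(316,383),(380,383),(275,192),(264,373),(425,196),(408,373)])
B=sl('B',[(627,203),(690,205),(608,389),(670,388),(567,200),(546,381),(712,203),(690,382)])
for i,s in((0,-40),(1,40)): print('rack->',T(r,(0,s/1000,.05)))
print('dish',onz(W,(250.5,42),.016),'tray',[onz(W,q,.016) for q in((332,55),(428,40))]); F=np.load('fit.npz');print(T(F['t'],[[.061,-.056,.016],[.061,.056,.016]]))
print('bur corners',[np.round(onz(W,(250+x/4,80+y/4),.012)[:2],3).tolist() for x,y in((5,108),(130,40),(163,100),(42,180))])
print('tip',T(g,(-.05,0,.09)),'shoulder',g[:2])
np.savez('fit2.npz',g=g[:3],r=r,A=A,B=B)
E
python3 fit2.py
```

```text
gauge [0.5292 0.0273] yaw -11.5 [0.00728442] 
 [[-2.8, 0.3], [0.2, -0.5], [1.5, 2.6], [-1.2, 1.7], [0.5, -1.9], [0.4, -0.9], [-0.5, -0.7], [0.2, 0.8]]
rack [0.5351 0.2708] yaw -14.55 [] 
 [[-0.4, -0.6], [1.9, -0.1], [-0.6, 1.2]]
A [0.5249 0.2327] yaw -13.52 [] 
 [[-0.1, 0.3], [-0.1, 0.6], [0.2, -0.2], [-0.7, -0.0], [0.4, -0.1], [0.5, -0.2], [-0.3, -0.6], [0.0, 0.1]]
B [0.5445 0.31  ] yaw -12.58 [] 
 [[0.4, 0.6], [0.1, 0.1], [-0.1, 0.2], [-0.7, 0.3], [0.0, 0.2], [0.7, -0.3], [-0.1, -0.5], [-0.4, -0.7]]
rack-> [[0.52501252 0.23204828 0.05      ]]
rack-> [[0.54511554 0.30948128 0.05      ]]
dish [0.3894451  0.16745497 0.016     ] tray [array([0.42359491, 0.25537113, 0.016     ]), array([0.43122342, 0.36595027, 0.016     ])]
[[0.42682786 0.24947619 0.016     ]
 [0.43816606 0.36090081 0.016     ]]
bur corners [[0.46, 0.152], [0.449, 0.192], [0.468, 0.198], [0.483, 0.158]]
tip [[0.48015808 0.03726067 0.09      ]] shoulder [0.52915505 0.02729587]
```

```bash
cat > pin.py <<'E'
from h import *
from scipy.optimize import least_squares
def rays(f,x0,y0,k,P): 
    d=load(f); return [ray(d,(x0+(x+.5)/k-.5,y0+(y+.5)/k-.5)) for x,y in P]
obs={'w':rays('w2.png',120,140,5,[(79,150),(97,310),(163,150),(184,300)]),
 's':rays('scene0.png',255,110,7,[(275,228),(325,280),(245,258),(300,316)]),
 'd':rays('side0.png',280,180,5,[(120,160),(240,152),(120,220),(240,212)])}
def dist(p,c,r):
    y,a,z=p; A=np.array([.505,y,z]); u=np.array([np.cos(a),np.sin(a),0]); n=np.cross(u,r); n/=np.linalg.norm(n); return abs((c-A)@n)-.0095
for sel,free in(('w',0),('w',1),('s',0),('sd',1),('wsd',1),('wd',1)):
    f=lambda p:[1000*dist((p[0],p[1],p[2] if free else .09),c,r) for q in sel for c,r in obs[q]]
    o=least_squares(f,[.032,-.2,.09],x_scale=[.01,.1,.01]); print(sel,'y@.505',round(o.x[0],4),'yaw',round(np.degrees(o.x[1]),2),'z',round(o.x[2],4),np.round(f(o.x),1))
E
python3 pin.py; python3 - <<'E'
from h import *
F=np.load('fit2.npz');g=F['g'];print('fit2 y@.505',g[1]+np.tan(g[2])*(.505-g[0]))
F=np.load('fit.npz');g=F['g'];print('fit y@.505',g[1]+np.tan(g[2])*(.505-g[0]))
from plan import *
plan([(.5249,.2327,.14,90-13.5,6,.6),(.5249,.2327,.10,90-13.5,4,.6)],nd=3)
E
```

```text
w y@.505 0.0305 yaw -11.45 z 0.09 [-1.4 -0.8 -1.4 -0.7]
w y@.505 0.0152 yaw -11.34 z 0.0491 [-0.4  0.3 -0.4  0.4]
s y@.505 0.0273 yaw -14.58 z 0.09 [-1.3 -1.5 -1.4 -1.3]
sd y@.505 0.0288 yaw -13.93 z 0.092 [-1.1 -1.7 -1.6 -1.2 -0.8 -0.1 -0.2 -0.8]
wsd y@.505 0.0299 yaw -13.18 z 0.0917 [-2.1 -2.5 -0.7  0.9  0.3 -0.6 -3.  -2.2 -1.  -0.5  0.1 -0.3]
wd y@.505 0.0308 yaw -11.62 z 0.0907 [-1.3 -0.9 -1.5 -0.7 -0.4 -0.4 -0.6 -0.4]
fit2 y@.505 0.03220842310417797
fit y@.505 0.029829439045028786
{"dr": [[0, 0, 0], [0, 0, 0], [0, 0, 0], [0, 0, 0.001], [0, 0, 0], [0, 0, 0.001], [0, 0, 0], [0, 0, 0], [0, 0, 0], [0, 0, 0]], "slide": [[0.015, -0.002, 0.023], [0.014, -0.003, 0.023], [0.015, -0.002, 0.024], [0.014, -0.003, 0.023], [0.015, -0.002, 0.024], [0.014, -0.003, 0.023], [0, 0, 0.01], [0, 0, 0.01], [0, 0, 0.01], [0, 0, 0.01]], "gripper": [0.6, 0.6, 0.6, 0.6, 0.6, 0.6, 0.6, 0.6, 0.6, 0.6]}
mx 0.001 0.028372521918222215 rows 10
```

Call:
jog_arm --dr '[[0,0,0],[0,0,0],[0,0,0],[0,0,0.001],[0,0,0],[0,0,0.001],[0,0,0],[0,0,0],[0,0,0],[0,0,0]]' --slide '[[0.015,-0.002,0.023],[0.014,-0.003,0.023],[0.015,-0.002,0.024],[0.014,-0.003,0.023],[0.015,-0.002,0.024],[0.014,-0.003,0.023],[0,0,0.01],[0,0,0.01],[0,0,0.01],[0,0,0.01]]' --gripper '[0.4,0.4,0.4,0.4,0.4,0.4,0.4,0.4,0.4,0.4]' --force 30

```text
time_s: 3.25
position: [0.5272, 0.2276, 0.0997]
tool_rot: [[0.243, 0.97, 0.002], [0.97, -0.243, -0.001], [-0.0, 0.002, -1.0]]
ft_force: [-0.3, -0.6, 0.3]
grip_width: 0.0599
```

```bash
python3 - <<'E'
from plan import *
st(); d=snap('wrist','w3.png')
plan([(.5249,.2327,.041,90-13.5,7,.4),(.5249,.2327,.041,90-13.5,3,.4)],nd=3)
E
```

```text
3.25 pos [0.5272 0.2276 0.0997] F [-0.3 -0.6  0.3] w 0.0599
[[0.243, 0.97, 0.002], [0.97, -0.243, -0.001], [-0.0, 0.002, -1.0]] q [ 11.6  32.1  82.4  -0.1  65.5 -64.3]
{"dr": [[0, 0, -0.001], [0, 0, -0.002], [0, 0, -0.001], [0, 0, -0.002], [0, 0.001, -0.001], [-0.001, 0, -0.002], [0, 0.001, -0.001], [0, 0, 0], [0, 0, 0], [0, 0, 0]], "slide": [[0.001, 0, 0.008], [0.001, 0, 0.008], [0.001, -0.001, 0.008], [0, 0, 0.008], [0.001, -0.001, 0.008], [0, 0, 0.008], [0.001, -0.001, 0.009], [0, 0, 0], [0, 0, 0], [0, 0, 0]], "gripper": [0.4, 0.4, 0.4, 0.4, 0.4, 0.4, 0.4, 0.4, 0.4, 0.4]}
mx 0.002 0.009110433579144298 rows 10
```

View pics/w3.png

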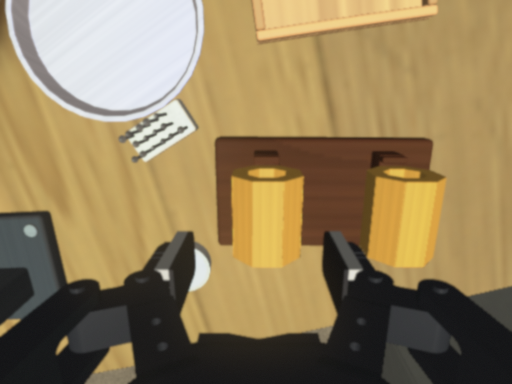

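```bash
python3 - <<'E'
from plan import *
for i in range(3): s=st(); print(np.round(s['qvel'],1)); viewer.get_image('wrist')
s=st()
plan([(.5249,.2327,.041,90-13.5,7,.4),(.5249,.2327,.041,90-13.5,3,.4)],nd=3)
E
```

```text
3.3 pos [0.5264 0.2275 0.098 ] F [-0.4  0.1 -2.5] w 0.0599
[[0.243, 0.97, -0.001], [0.97, -0.243, -0.001], [-0.002, -0.001, -1.0]] q [ 11.6  32.2  82.5  -0.1  65.4 -64.3]
[ 0.2 -0.4 -0.4  0.1  2.8  0.2]
3.35 pos [0.5264 0.2276 0.0988] F [-0.3  0.3  0.3] w 0.0599
[[0.243, 0.97, -0.001], [0.97, -0.243, -0.001], [-0.002, -0.001, -1.0]] q [ 11.6  32.1  82.5  -0.1  65.5 -64.3]
[ 0.2 -1.1 -1.5 -0.1  1.5 -0. ]
3.4 pos [0.5267 0.2278 0.0995] F [-0.3  0.  -0. ] w 0.0593
[[0.243, 0.97, -0.0], [0.97, -0.243, -0.001], [-0.001, 0.0, -1.0]] q [ 11.6  32.1  82.4  -0.1  65.5 -64.3]
[ 0.3 -0.7 -1.1  0.1  0.4  0.1]
3.45 pos [0.527 0.228 0.1  ] F [ 0.3  1.1 -0.1] w 0.0596
[[0.243, 0.97, 0.001], [0.97, -0.243, -0.001], [-0.001, 0.001, -1.0]] q [ 11.6  32.1  82.4  -0.1  65.6 -64.3]
{"dr": [[0, 0, -0.001], [0, 0, -0.001], [0, 0, -0.002], [0, 0, -0.001], [0, 0, -0.002], [0, 0, -0.001], [0.001, 0.001, -0.002], [0, 0, 0], [0, 0, 0], [0, 0, 0]], "slide": [[0.001, 0, 0.008], [0.001, -0.001, 0.008], [0, 0, 0.009], [0.001, -0.001, 0.008], [0, 0, 0.009], [0.001, -0.001, 0.008], [0, 0, 0.009], [0, 0, 0], [0, 0, 0], [0, 0, 0]], "gripper": [0.4, 0.4, 0.4, 0.4, 0.4, 0.4, 0.4, 0.4, 0.4, 0.4]}
mx 0.002 0.009 rows 10
```

Call:
jog_arm --dr '[[0,0,-0.001],[0,0,-0.001],[0,0,-0.002],[0,0,-0.001],[0,0,-0.002],[0,0,-0.001],[0,0,-0.002],[0,0,0],[0,0,0],[0,0,0]]' --slide '[[0.001,0,0.008],[0.001,-0.001,0.008],[0,0,0.009],[0.001,-0.001,0.008],[0,0,0.009],[0.001,-0.001,0.008],[0,0,0.009],[0,0,0],[0,0,0],[0,0,0]]' --gripper '[0.4,0.4,0.4,0.4,0.4,0.4,0.4,0.4,0.4,0.4]'

```text
time_s: 4.45
position: [0.5251, 0.2328, 0.0411]
tool_rot: [[0.233, 0.973, 0.001], [0.973, -0.233, -0.001], [-0.0, 0.001, -1.0]]
ft_force: [0.6, 0.4, -0.2]
grip_width: 0.0596
```

```bash
python3 - <<'E'
from plan import *
d=snap('wrist','w4.png'); st()
E
```

```text
4.5 pos [0.5251 0.2328 0.0411] F [-0.2  0.2  0.3] w 0.0598
[[0.233, 0.973, 0.001], [0.973, -0.233, -0.001], [-0.0, 0.001, -1.0]] q [ 12.1  36.6  85.6  -0.1  57.8 -64.4]
```

View pics/w4.png

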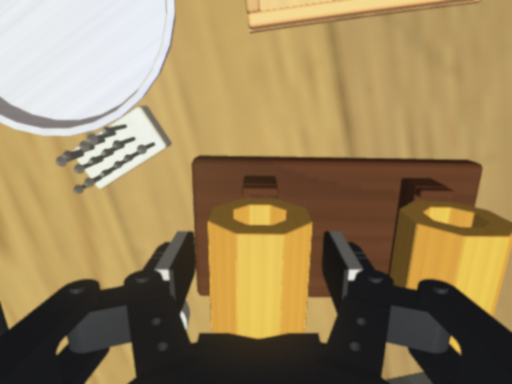

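Call:
jog_arm --dr '[[0,0,0],[0,0,0],[0,0,0],[0,0,0],[0,0,0],[0,0,0],[0,0,0],[0,0,0],[0,0,0],[0,0,0]]' --slide '[[0,0,0],[0,0,0],[0,0,0],[0,0,0],[0,0,0],[0,0,0],[0,0,-0.005],[0,0,-0.01],[0,0,-0.02],[0,0,-0.02]]' --gripper '[-1,-1,-1,-1,-1,-1,-1,-1,-1,-1]' --force 35

```text
time_s: 5.5
position: [0.5245, 0.2327, 0.0965]
tool_rot: [[0.233, 0.973, -0.001], [0.973, -0.233, -0.001], [-0.001, -0.0, -1.0]]
ft_force: [-0.4, 0.8, -2.4]
grip_width: 0.0392
```

```bash
python3 - <<'E'
from plan import *
d=snap('wrist','w5.png'); viewer.get_image('side'); st()
plan([(.500,.17,.15,90-12.5,3,-1),(.437,.0446,.15,90-11.7,5,-1),(.437,.0446,.12,90-11.7,2,-1)],P=(.525,.2328,.096),nd=3)
E
```

```text
5.6 pos [0.5259 0.2331 0.0983] F [ 0.  -0.4 -2.8] w 0.0397
[[0.232, 0.973, 0.005], [0.973, -0.232, 0.0], [0.001, 0.005, -1.0]] q [ 12.1  32.2  82.5  -0.1  65.1 -64.4]
{"dr": [[0.002, 0, -0.005], [0.001, -0.001, -0.006], [0.002, 0, -0.005], [0, 0, -0.003], [0, 0, -0.003], [0, 0, -0.003], [0, 0, -0.003], [0, 0, -0.002], [0, 0, 0], [0, 0, 0]], "slide": [[-0.022, -0.003, -0.018], [-0.022, -0.003, -0.018], [-0.023, -0.004, -0.018], [-0.027, -0.007, 0], [-0.027, -0.007, 0], [-0.027, -0.007, 0], [-0.027, -0.007, 0], [-0.028, -0.007, 0], [0, 0, 0.015], [0, 0, 0.015]], "gripper": [-1, -1, -1, -1, -1, -1, -1, -1, -1, -1]}
mx 0.006 0.029478805945967346 rows 10
```

View pics/w5.png

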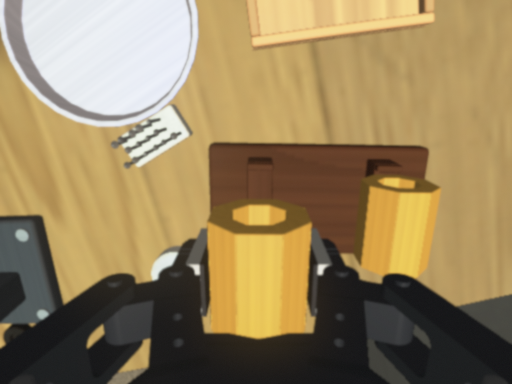

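The sleeve is held level between the pads, with its centre at about (260,270) in the picture and its ledge now empty.

Call:
jog_arm --dr '[[0,0,-0.005],[0,0,-0.006],[0,0,-0.005],[0,0,-0.003],[0,0,-0.003],[0,0,-0.003],[0,0,-0.003],[0,0,-0.002],[0,0,0],[0,0,0]]' --slide '[[-0.022,-0.003,-0.018],[-0.022,-0.003,-0.018],[-0.023,-0.004,-0.018],[-0.027,-0.007,0],[-0.027,-0.007,0],[-0.027,-0.007,0],[-0.027,-0.007,0],[-0.028,-0.007,0],[0,0,0.015],[0,0,0.015]]' --gripper '[-1,-1,-1,-1,-1,-1,-1,-1,-1,-1]'

```text
time_s: 6.6
position: [0.4365, 0.0436, 0.1192]
tool_rot: [[0.205, 0.979, 0.0], [0.979, -0.205, -0.001], [-0.001, 0.001, -1.0]]
ft_force: [0.1, -0.1, -2.4]
grip_width: 0.0395
```

Call:
jog_arm --dr '[[0,0,0],[0,0,0],[0,0,0],[0,0,0],[0,0,0],[0,0,0],[0,0,0],[0,0,0],[0,0,0],[0,0,0]]' --slide '[[0,0,0.01],[0,0,0.01],[0,0,0.01],[0,0,0.009],[0,0,0],[0,0,0],[0,0,0],[0,0,0],[0,0,0],[0,0,0]]' --gripper '[-1,-1,-1,-1,-1,-1,-1,-1,-1,-1]'

```text
time_s: 7.6
position: [0.437, 0.0443, 0.0811]
tool_rot: [[0.203, 0.979, 0.001], [0.979, -0.203, -0.001], [-0.001, 0.001, -1.0]]
ft_force: [-0.3, -0.1, -2.5]
grip_width: 0.0394
```

```bash
python3 - <<'E'
from plan import *
from grid import g
d=snap('wrist','w6.png'); e=snap('side','d6.png'); s=snap('scene','s6.png'); st()
g(e['pixels'],200,160,370,280,'d6b.png',4); g(s['pixels'],240,100,360,200,'s6b.png',5)
E
```

```text
7.75 pos [0.4369 0.0443 0.0809] F [ 0.4  0.9 -2.4] w 0.0394
[[0.203, 0.979, 0.0], [0.979, -0.203, -0.001], [-0.001, 0.001, -1.0]] q [-9.70e+00  2.30e+01  1.05e+02 -1.00e-01  5.20e+01 -8.79e+01]
```

View pics/w6.png

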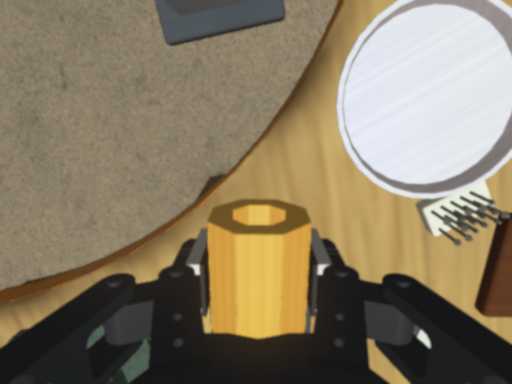

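View pics/d6b.png

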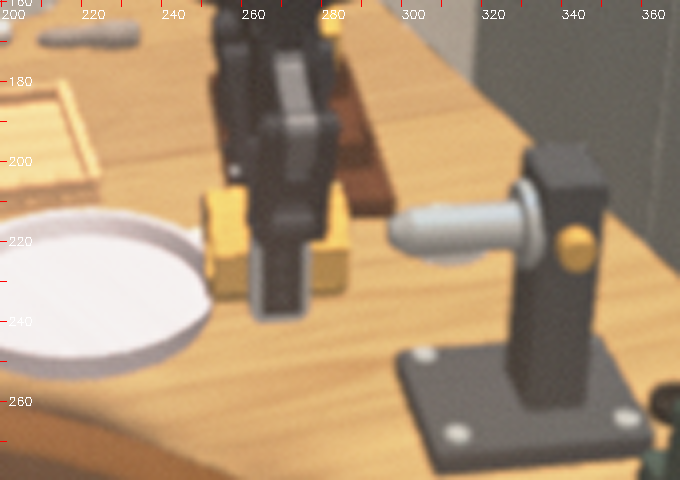

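View pics/s6b.png

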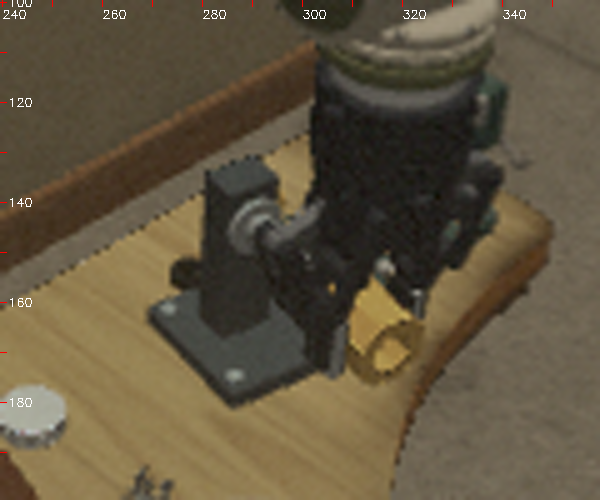

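```bash
cat > ov.py <<'E'
from h import *
def oct_pts(cx,cy,cz,l=25):
    a=np.radians(22.5+45*np.arange(9)); R=20/np.cos(np.radians(22.5))
    return [np.array([[cx+e,cy+R*np.cos(q),cz+R*np.sin(q)] for q in a]) for e in(-l,l)]
def T(p,P):
    x,y,a=p[:3];c,s=np.cos(a),np.sin(a);P=np.atleast_2d(np.array(P,float))
    return np.c_[x+c*P[:,0]-s*P[:,1],y+s*P[:,0]+c*P[:,1],P[:,2]]
def ov(f,out,box,k,sleeve,zc,g):
    cam=load(f); im=cv2.resize(cv2.imread('pics/'+f),None,fx=k,fy=k,interpolation=cv2.INTER_CUBIC)
    def pl(p,P,col):
        q=((proj(cam,T(p,np.array(P)/1000))+.5)*k-.5); cv2.polylines(im,[np.int32(np.round(q))],False,col,1,cv2.LINE_AA)
    an=np.linspace(0,2*np.pi,40)
    if sleeve is not None:
        A,B=oct_pts(0,0,zc)
        for Q in (A,B): pl(sleeve,Q,(0,255,0))
        for a,b in zip(A,B): pl(sleeve,[a,b],(0,255,0))
        for x in(-25,25): pl(sleeve,[(x,11*np.cos(a),zc+11*np.sin(a)) for a in an],(0,255,0))
    for x,R in((0,17),(0,9.5),(-42,9.5),(-50,5)): pl(g,[(x,R*np.cos(a),90+R*np.sin(a)) for a in an],(255,0,255))
    for s in(-1,1):
        pl(g,[(0,9.5*s,90),(-42,9.5*s,90)],(255,0,255)); pl(g,[(0,0,90+9.5*s),(-42,0,90+9.5*s)],(255,0,255))
    x0,y0,x1,y1=box; cv2.imwrite('pics/'+out,im[y0*k:y1*k,x0*k:x1*k])
E
python3 - <<'E'
from ov import *
g=(.530,.0253,np.radians(-11.7)); s=(.437,.0443,np.radians(-11.7))
ov('d6.png','od6.png',(230,180,350,260),6,s,90,g)
ov('s6.png','os6.png',(270,120,340,190),8,s,90,g)
E
```

```text
(no output)
```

View pics/od6.png

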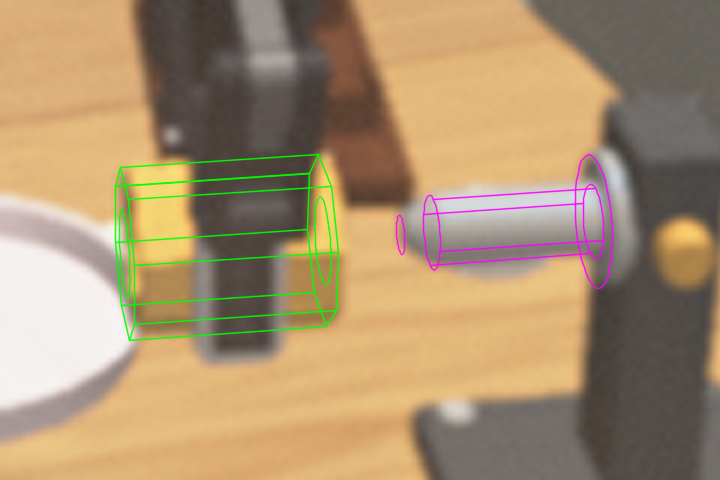

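View pics/os6.png

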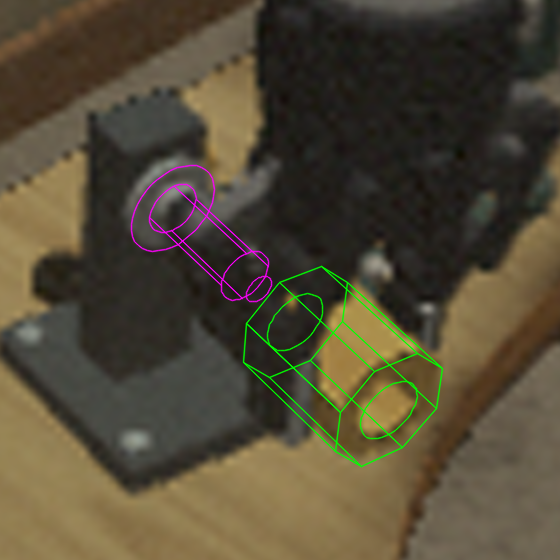

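The overlays agree: the same 1–1.5 px shift shows on both sleeve and shoulder, so relative alignment holds to about 1 mm. I'll start the entry.

Call:
jog_arm --dr '[[0,0,0],[0,0,0],[0,0,0],[0,0,0],[0,0,0],[0,0,0],[0,0,0],[0,0,0],[0,0,0],[0,0,0]]' --slide '[[0,0.003,0],[0,0.004,0],[0,0.004,0],[0,0.004,0],[0,0.004,0],[0,0.003,0],[0,0.002,0],[0,0.002,0],[0,0.002,0],[0,0,0]]' --gripper '[-1,-1,-1,-1,-1,-1,-1,-1,-1,-1]'

```text
time_s: 8.75
position: [0.4645, 0.0385, 0.0809]
tool_rot: [[0.203, 0.979, 0.0], [0.979, -0.203, -0.001], [-0.001, 0.001, -1.0]]
ft_force: [-0.5, 0.5, -2.5]
grip_width: 0.0393
```

```bash
python3 - <<'E'
from ov import *
snap('side','d7.png'); s=st(); print(np.round(s['wrist_torque'],2))
g=(.530,.0253,np.radians(-11.7)); p=np.array(s['position'])
print('ahead',(np.array(g[:2])-p[:2])@[.9793,-.2028])
ov('d7.png','od7.png',(230,180,350,260),6,(p[0],p[1],np.radians(-11.7)),90,(0,0,0))
E
```

```text
8.8 pos [0.4643 0.0386 0.0809] F [-1.4 -0.  -3. ] w 0.0398
[[0.203, 0.979, 0.0], [0.979, -0.203, -0.001], [-0.001, 0.001, -1.0]] q [-9.800e+00  2.500e+01  1.009e+02 -1.000e-01  5.400e+01 -8.810e+01]
[-0.   -0.05  0.02]
ahead 0.0669871708563518
```

View pics/od7.png

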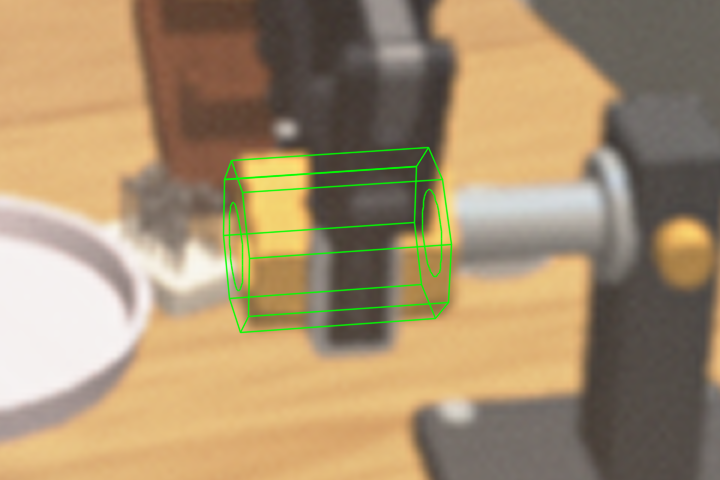

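Call:
jog_arm --dr '[[0,0,0],[0,0,0],[0,0,0],[0,0,0],[0,0,0],[0,0,0],[0,0,0],[0,0,0],[0,0,0],[0,0,0]]' --slide '[[0,0.001,0],[0,0.001,0],[0,0.001,0],[0,0.001,0],[0,0.001,0],[0,0.001,0],[0,0.001,0],[0,0,0],[0,0,0],[0,0,0]]' --gripper '[-1,-1,-1,-1,-1,-1,-1,-1,-1,-1]'

```text
time_s: 9.8
position: [0.4711, 0.0372, 0.0809]
tool_rot: [[0.203, 0.979, 0.0], [0.979, -0.203, -0.001], [-0.001, 0.0, -1.0]]
ft_force: [-0.1, 1.4, -2.7]
grip_width: 0.0398
```

Call:
jog_arm --dr '[[0,0,0],[0,0,0],[0,0,0],[0,0,0],[0,0,0],[0,0,0],[0,0,0],[0,0,0],[0,0,0],[0,0,0]]' --slide '[[0,0.001,0],[0,0.001,0],[0,0.001,0],[0,0.001,0],[0,0.001,0],[0,0.001,0],[0,0,0],[0,0,0],[0,0,0],[0,0,0]]' --gripper '[-1,-1,-1,-1,-1,-1,-1,-1,-1,-1]'

```text
time_s: 10.8
position: [0.477, 0.036, 0.0809]
tool_rot: [[0.203, 0.979, 0.0], [0.979, -0.203, -0.001], [-0.001, 0.0, -1.0]]
ft_force: [-0.3, 0.1, -3.0]
grip_width: 0.0392
```

Call:
jog_arm --dr '[[0,0,0],[0,0,0],[0,0,0],[0,0,0],[0,0,0],[0,0,0],[0,0,0],[0,0,0],[0,0,0],[0,0,0]]' --slide '[[0,0.002,0],[0,0.003,0],[0,0.003,0],[0,0.003,0],[0,0.003,0],[0,0.003,0],[0,0.003,0],[0,0.002,0],[0,0.001,0],[0,0,0]]' --gripper '[-1,-1,-1,-1,-1,-1,-1,-1,-1,-1]'

```text
time_s: 11.8
position: [0.4996, 0.0313, 0.0809]
tool_rot: [[0.203, 0.979, 0.0], [0.979, -0.203, -0.001], [-0.001, 0.001, -1.0]]
ft_force: [-0.5, -1.2, -3.8]
grip_width: 0.0395
```

```bash
python3 - <<'E'
from ov import *
snap('side','d8.png'); s=st(); print(np.round(s['wrist_torque'],2))
g=(.530,.0253,np.radians(-11.7)); p=np.array(s['position'])
print('ahead',(np.array(g[:2])-p[:2])@[.9793,-.2028])
ov('d8.png','od8.png',(230,180,350,260),6,(p[0],p[1],np.radians(-11.7)),90,(0,0,0))
E
```

```text
11.85 pos [0.4995 0.0313 0.0809] F [ 0.2 -0.2 -2.7] w 0.0395
[[0.203, 0.979, 0.0], [0.979, -0.203, -0.001], [-0.001, 0.0, -1.0]] q [-10.   27.7  95.6  -0.1  56.8 -88.2]
[0.03 0.02 0.  ]
ahead 0.03108534299745096
```

View pics/od8.png

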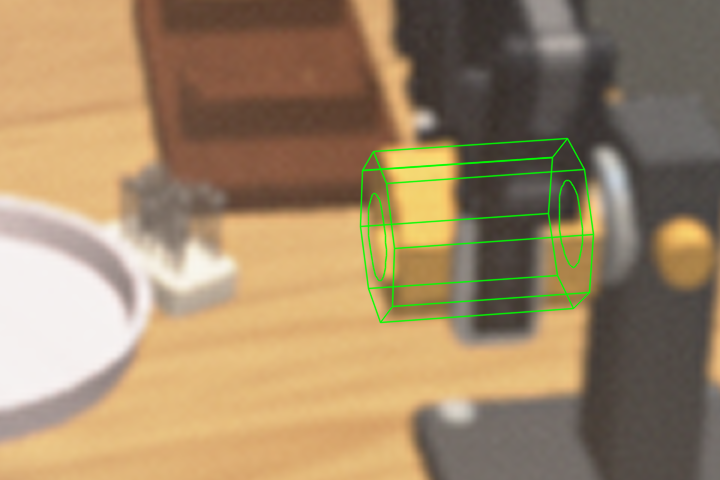

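Call:
jog_arm --dr '[[0,0,0],[0,0,0],[0,0,0],[0,0,0],[0,0,0],[0,0,0],[0,0,0],[0,0,0],[0,0,0],[0,0,0]]' --slide '[[0,0.001,0],[0,0.001,0],[0,0.001,0],[0,0.001,0],[0,0.001,0],[0,0.001,0],[0,0,0],[0,0,0],[0,0,0],[0,0,0]]' --gripper '[-1,-1,-1,-1,-1,-1,-1,-1,-1,-1]'

```text
time_s: 12.85
position: [0.504, 0.0303, 0.0807]
tool_rot: [[0.203, 0.979, -0.003], [0.979, -0.203, -0.0], [-0.001, -0.003, -1.0]]
ft_force: [-6.0, 0.5, 0.6]
grip_width: 0.0397
```

Call:
jog_arm --dr '[[0,0,0],[0,0,0],[0,0,0],[0,0,0],[0,0,0],[0,0,0],[0,0,0],[0,0,0],[0,0,0],[0,0,0]]' --slide '[[0,0.001,0],[0,0.001,0],[0,0,0],[0,0,0],[0,0,0],[0,0,0],[0,0,0],[0,0,0],[0,0,0],[0,0,0]]' --gripper '[-1,-1,-1,-1,-1,-1,-1,-1,-1,-1]'

```text
time_s: 13.85
position: [0.5042, 0.0303, 0.0804]
tool_rot: [[0.203, 0.979, -0.008], [0.979, -0.203, 0.0], [-0.001, -0.007, -1.0]]
ft_force: [-14.5, 2.0, 3.5]
grip_width: 0.0394
```

```bash
python3 - <<'E'
from h import *
from grid import g
d=snap('side','d9.png'); g(d['pixels'],270,180,370,260,'d9b.png',7); st()
E
```

```text
13.9 pos [0.5042 0.0303 0.0804] F [-13.3   2.5   4.1] w 0.0397
[[0.203, 0.979, -0.008], [0.979, -0.203, 0.0], [-0.001, -0.007, -1.0]] q [-10.   28.2  94.6  -0.1  57.7 -88.2]
```

View pics/d9b.png

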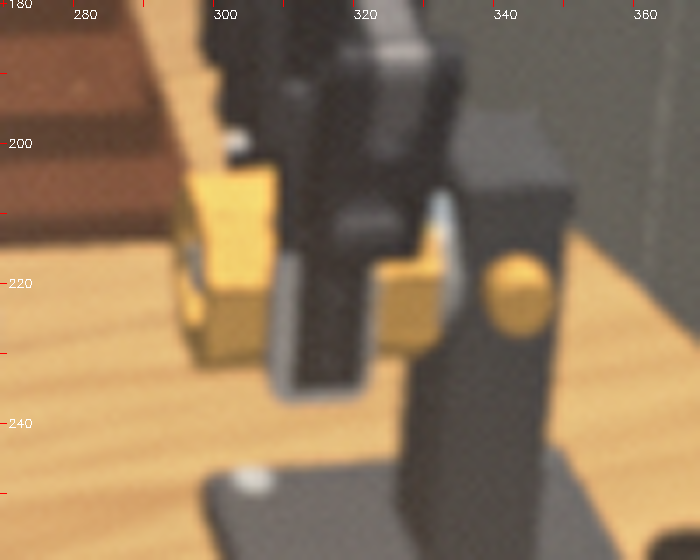

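The sleeve stopped dead at (0.5042, 0.0303) while I pushed 3.5 mm further, at 14 N. Its end face is against the shoulder ring at column ~331 in the side picture, and the pin tip shows in the bore at (297,217). Sleeve A fits, so I draw it off and take it to the tray.

Call:
jog_arm --dr '[[0,0,0],[0,0,0],[0,0,0],[0,0,0],[0,0,0],[0,0,0],[0,0,0],[0,0,0],[0,0,0],[0,0,0]]' --slide '[[0,-0.002,0],[0,-0.004,0],[0,-0.006,0],[0,-0.008,0],[0,-0.008,0],[0,-0.008,0],[0,-0.01,0],[0,-0.01,0],[0,-0.008,0],[0,-0.006,0]]' --gripper '[-1,-1,-1,-1,-1,-1,-1,-1,-1,-1]'

```text
time_s: 14.9
position: [0.4381, 0.0441, 0.0809]
tool_rot: [[0.203, 0.979, 0.0], [0.979, -0.203, -0.001], [-0.001, 0.0, -1.0]]
ft_force: [-0.3, -0.5, -3.4]
grip_width: 0.0397
```

```bash
python3 - <<'E'
from plan import *
snap('wrist','w10.png'); st()
F=np.load('fit.npz'); print(F['t'],F['d'])
plan([(.438,.05,.13,78.3,2,-1),(.3725,.31,.13,84,8,-1)],P=(.4389,.0439,.081),nd=3)
E
```

```text
14.95 pos [0.4373 0.0443 0.0809] F [-1.2  0.7 -3.5] w 0.0394
[[0.203, 0.979, -0.001], [0.979, -0.203, -0.001], [-0.001, -0.001, -1.0]] q [-9.700e+00  2.310e+01  1.049e+02 -1.000e-01  5.210e+01 -8.790e+01]
[ 0.37181034  0.31136377 -0.10140762] [0.39232474 0.15981173 0.        ]
{"dr": [[0, 0, 0], [-0.001, 0.001, 0], [0, 0, -0.012], [0, 0, -0.013], [0, 0, -0.012], [0, 0, -0.013], [0, 0, -0.012], [0, 0, -0.013], [0, 0, -0.012], [0, 0, -0.013]], "slide": [[0.003, -0.001, -0.025], [0.003, -0.001, -0.024], [0.03, -0.015, 0], [0.03, -0.014, 0], [0.031, -0.014, 0], [0.031, -0.013, 0], [0.031, -0.013, 0], [0.031, -0.013, 0], [0.031, -0.012, 0], [0.031, -0.012, 0]], "gripper": [-1, -1, -1, -1, -1, -1, -1, -1, -1, -1]}
mx 0.013 0.034014702703389896 rows 10
```

View pics/w10.png

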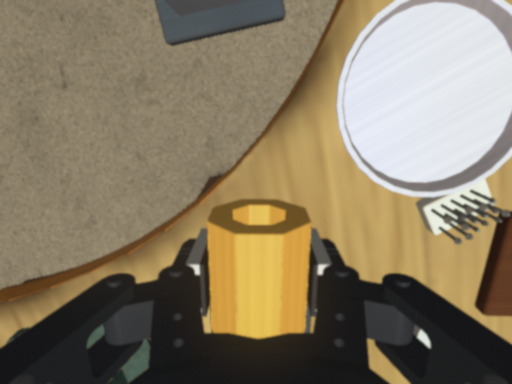

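Call:
jog_arm --dr '[[0,0,0],[0,0,0],[0,0,-0.012],[0,0,-0.013],[0,0,-0.012],[0,0,-0.013],[0,0,-0.012],[0,0,-0.013],[0,0,-0.012],[0,0,-0.013]]' --slide '[[0.003,-0.001,-0.025],[0.003,-0.001,-0.024],[0.03,-0.015,0],[0.03,-0.014,0],[0.031,-0.014,0],[0.031,-0.013,0],[0.031,-0.013,0],[0.031,-0.013,0],[0.031,-0.012,0],[0.031,-0.012,0]]' --gripper '[-1,-1,-1,-1,-1,-1,-1,-1,-1,-1]'

```text
time_s: 15.95
position: [0.3726, 0.3115, 0.1296]
tool_rot: [[0.104, 0.995, 0.001], [0.995, -0.104, -0.001], [-0.001, 0.001, -1.0]]
ft_force: [-0.3, 0.3, -2.6]
grip_width: 0.0396
```

```bash
python3 - <<'E'
from plan import *
snap('side','d11.png');snap('scene','s11.png'); snap('wrist','w11.png'); s=st()
E
```

```text
16.1 pos [0.3724 0.3114 0.1295] F [ 0.   0.4 -2.2] w 0.0392
[[0.102, 0.995, 0.0], [0.995, -0.102, -0.001], [-0.001, 0.001, -1.0]] q [ 25.9  22.4  94.5  -0.1  63.1 -58.2]
```

View pics/w11.png

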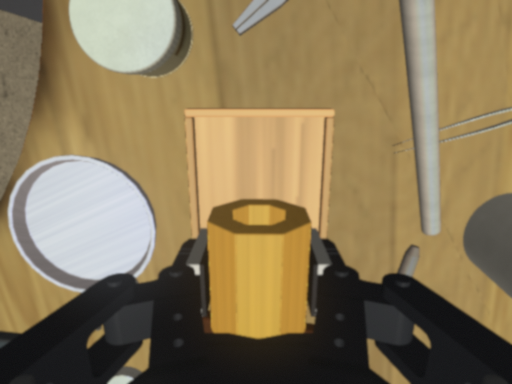

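View pics/s11.png

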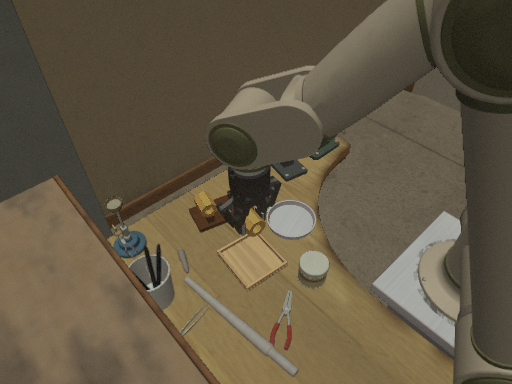

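```bash
python3 - <<'E'
from plan import *
d=load('w11.png'); print(onz(d,(186,109),.016),onz(d,(334,109),.016),'dish',onz(d,(82.5,223),.016))
plan([(.3725,.3115,.05,84,4,-1),(.3725,.3115,.024,84,4,-1),(.3725,.3115,.020,84,2,-1)],P=(.3724,.3114,.1295),nd=3)
E
```

```text
[0.30586233 0.26564814 0.016     ] [0.31680504 0.37429348 0.016     ] dish [0.386728   0.16629539 0.016     ]
{"dr": [[0, 0, 0.001], [0, 0, 0.001], [0, 0, 0], [0.001, 0.001, 0.001], [0, 0, 0], [0, 0, 0], [0, 0, 0], [0, 0, 0], [0, 0, 0], [0, 0, 0]], "slide": [[0, 0, 0.02], [0, 0, 0.02], [0, 0, 0.02], [0, 0, 0.019], [0, 0, 0.007], [0, 0, 0.007], [0, 0, 0.006], [0, 0, 0.007], [0, 0, 0.002], [0, 0, 0.002]], "gripper": [-1, -1, -1, -1, -1, -1, -1, -1, -1, -1]}
mx 0.001 0.02 rows 10
```

Call:
jog_arm --dr '[[0,0,0],[0,0,0],[0,0,0],[0,0,0],[0,0,0],[0,0,0],[0,0,0],[0,0,0],[0,0,0],[0,0,0]]' --slide '[[0,0,0.02],[0,0,0.02],[0,0,0.02],[0,0,0.019],[0,0,0.007],[0,0,0.007],[0,0,0.006],[0,0,0.007],[0,0,0.002],[0,0,0.002]]' --gripper '[-1,-1,-1,-1,-1,-1,-1,-1,-1,-1]'

```text
time_s: 17.1
position: [0.3731, 0.3101, 0.0196]
tool_rot: [[0.105, 0.995, 0.001], [0.995, -0.105, -0.001], [-0.001, 0.001, -1.0]]
ft_force: [-0.8, -0.8, -2.2]
grip_width: 0.0393
```

Call:
jog_arm --dr '[[0,0,0],[0,0,0],[0,0,0],[0,0,0],[0,0,0],[0,0,0],[0,0,0],[0,0,0],[0,0,0],[0,0,0]]' --slide '[[0,0,0.001],[0,0,0],[0,0,0.001],[0,0,0],[0,0,0],[0,0,0],[0,0,0],[0,0,0],[0,0,0],[0,0,0]]' --gripper '[-1,-1,-1,-1,-1,-1,-1,-1,-1,-1]'

```text
time_s: 18.1
position: [0.373, 0.3101, 0.0176]
tool_rot: [[0.105, 0.995, 0.0], [0.995, -0.105, -0.001], [-0.001, 0.0, -1.0]]
ft_force: [-0.7, -0.1, -1.7]
grip_width: 0.0396
```

Call:
jog_arm --dr '[[0,0,0],[0,0,0],[0,0,0],[0,0,0],[0,0,0],[0,0,0],[0,0,0],[0,0,0],[0,0,0],[0,0,0]]' --slide '[[0,0,0.001],[0,0,0],[0,0,0],[0,0,0],[0,0,0],[0,0,0],[0,0,0],[0,0,0],[0,0,0],[0,0,0]]' --gripper '[-1,-1,-1,0.2,0.2,0.2,0.2,0.2,0.2,0.2]'

```text
time_s: 19.1
position: [0.373, 0.3101, 0.0166]
tool_rot: [[0.105, 0.995, 0.0], [0.995, -0.105, -0.001], [-0.001, 0.0, -1.0]]
ft_force: [0.1, 0.1, 0.2]
grip_width: 0.0512
```

```bash
python3 - <<'E'
from plan import *
from grid import g
snap('wrist','w12.png'); d=snap('side','d12.png'); s=st()
F=np.load('fit2.npz'); print(F['B'])
plan([(.373,.3101,.06,84,3,.2),(.373,.3101,.14,84,3,.4),(.5445,.31,.14,77,7,.4),(.5445,.31,.10,77,4,.4),(.5445,.31,.10,77,3,.4)],nd=3)
E
```

```text
19.2 pos [0.373  0.3101 0.0166] F [0.5 0.1 0. ] w 0.0511
[[0.105, 0.995, 0.0], [0.995, -0.105, -0.001], [-0.001, 0.0, -1.0]] q [ 2.570e+01  3.280e+01  1.014e+02 -1.000e-01  4.580e+01 -5.820e+01]
[ 0.54454235  0.30998914 -0.21958556]
{"dr": [[0, 0, 0], [0, 0, 0], [0, 0.001, 0], [0, 0, 0], [0, 0, 0], [0, 0, 0], [0, 0, 0.017], [0, 0, 0.018], [0, 0, 0.017], [0, 0, 0.018]], "slide": [[0, 0, -0.014], [0, 0, -0.015], [0, 0, -0.014], [0, 0, -0.027], [0, 0, -0.027], [0, 0, -0.026], [0.003, 0.024, 0], [0.003, 0.024, 0], [0.003, 0.024, 0], [0.004, 0.024, 0]], "gripper": [0.2, 0.2, 0.2, 0.4, 0.4, 0.4, 0.4, 0.4, 0.4, 0.4]}
{"dr": [[0, 0, 0.017], [0, 0, 0.018], [0, 0, 0.017], [0, 0, 0], [0, 0, 0], [0, 0, 0], [0, 0, 0], [0, 0, 0], [0, 0, 0], [0, 0, 0]], "slide": [[0.004, 0.025, 0], [0.005, 0.024, 0], [0.005, 0.024, 0], [0, 0, 0.01], [0, 0, 0.01], [0, 0, 0.01], [0, 0, 0.01], [0, 0, 0], [0, 0, 0], [0, 0, 0]], "gripper": [0.4, 0.4, 0.4, 0.4, 0.4, 0.4, 0.4, 0.4, 0.4, 0.4]}
mx 0.018 0.027 rows 20
```

View pics/w12.png

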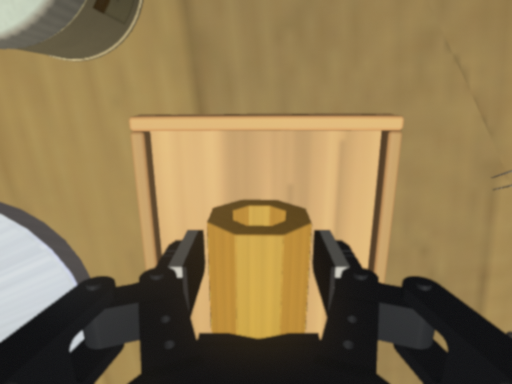

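The sleeve has been released and stands in the tray at (260,270), clear of both pads. Next is sleeve B.

Call:
jog_arm --dr '[[0,0,0],[0,0,0],[0,0,0],[0,0,0],[0,0,0],[0,0,0],[0,0,0.017],[0,0,0.018],[0,0,0.017],[0,0,0.018]]' --slide '[[0,0,-0.014],[0,0,-0.015],[0,0,-0.014],[0,0,-0.027],[0,0,-0.027],[0,0,-0.026],[0.003,0.024,0],[0.003,0.024,0],[0.003,0.024,0],[0.004,0.024,0]]' --gripper '[0.2,0.2,0.2,0.4,0.4,0.4,0.4,0.4,0.4,0.4]'

```text
time_s: 20.2
position: [0.4706, 0.3104, 0.1396]
tool_rot: [[0.175, 0.985, 0.0], [0.985, -0.175, -0.001], [-0.001, 0.0, -1.0]]
ft_force: [-0.0, 0.7, 0.5]
grip_width: 0.0598
```

Call:
jog_arm --dr '[[0,0,0.017],[0,0,0.018],[0,0,0.017],[0,0,0],[0,0,0],[0,0,0],[0,0,0],[0,0,0],[0,0,0],[0,0,0]]' --slide '[[0.004,0.025,0],[0.005,0.024,0],[0.005,0.024,0],[0,0,0.01],[0,0,0.01],[0,0,0.01],[0,0,0.01],[0,0,0],[0,0,0],[0,0,0]]' --gripper '[0.4,0.4,0.4,0.4,0.4,0.4,0.4,0.4,0.4,0.4]'

```text
time_s: 21.2
position: [0.5443, 0.3105, 0.1002]
tool_rot: [[0.225, 0.974, 0.001], [0.974, -0.225, -0.001], [-0.0, 0.001, -1.0]]
ft_force: [0.2, -0.1, -0.3]
grip_width: 0.0597
```

```bash
python3 - <<'E'
from plan import *
from grid import g
snap('wrist','w13.png');  s=st()
plan([(.5445,.31,.041,76.8,7,.4),(.5445,.31,.041,76.8,3,.4)],nd=3)
E
```

```text
21.25 pos [0.5444 0.3104 0.1002] F [-0.2 -1.6 -0. ] w 0.0598
[[0.225, 0.974, 0.001], [0.974, -0.225, -0.001], [-0.0, 0.001, -1.0]] q [ 18.9  36.5  73.1  -0.1  70.3 -58.1]
{"dr": [[0, 0, 0.001], [0, 0, 0], [0, 0, 0.001], [0, 0, 0], [0, 0, 0.001], [0.001, 0, 0], [0, 0, 0.001], [0, 0, 0], [0, 0, 0], [0, 0, 0]], "slide": [[0, 0, 0.008], [0, 0, 0.009], [0, 0, 0.008], [0, 0, 0.009], [0, 0, 0.008], [0, 0, 0.009], [0, 0, 0.008], [0, 0, 0], [0, 0, 0], [0, 0, 0]], "gripper": [0.4, 0.4, 0.4, 0.4, 0.4, 0.4, 0.4, 0.4, 0.4, 0.4]}
mx 0.001 0.009 rows 10
```

View pics/w13.png

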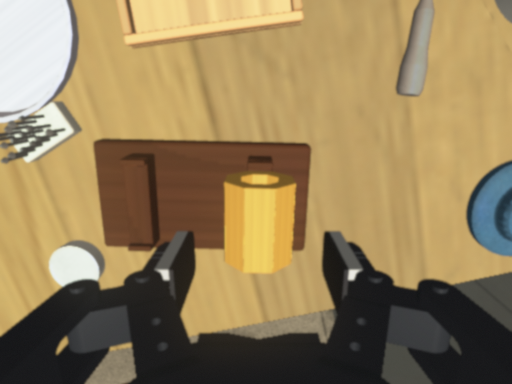

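Sleeve B sits centred between the fingers at (260,222) and is parallel to them.

Call:
jog_arm --dr '[[0,0,0.001],[0,0,0],[0,0,0.001],[0,0,0],[0,0,0.001],[0,0,0],[0,0,0.001],[0,0,0],[0,0,0],[0,0,0]]' --slide '[[0,0,0.008],[0,0,0.009],[0,0,0.008],[0,0,0.009],[0,0,0.008],[0,0,0.009],[0,0,0.008],[0,0,0],[0,0,0],[0,0,0]]' --gripper '[0.4,0.4,0.4,0.4,0.4,0.4,0.4,0.4,0.4,0.4]'

```text
time_s: 22.25
position: [0.5445, 0.3104, 0.0411]
tool_rot: [[0.229, 0.973, 0.001], [0.973, -0.229, -0.001], [-0.0, 0.001, -1.0]]
ft_force: [0.6, -0.6, -0.2]
grip_width: 0.0596
```

Call:
jog_arm --dr '[[0,0,0],[0,0,0],[0,0,0],[0,0,0],[0,0,0],[0,0,0],[0,0,0],[0,0,0],[0,0,0],[0,0,0]]' --slide '[[0,0,0],[0,0,0],[0,0,0],[0,0,0],[0,0,0],[0,0,0],[0,0,-0.005],[0,0,-0.01],[0,0,-0.02],[0,0,-0.02]]' --gripper '[-1,-1,-1,-1,-1,-1,-1,-1,-1,-1]' --force 35

```text
time_s: 23.25
position: [0.5439, 0.3102, 0.0963]
tool_rot: [[0.229, 0.973, -0.001], [0.973, -0.229, -0.001], [-0.002, -0.0, -1.0]]
ft_force: [0.4, -0.1, -1.9]
grip_width: 0.0395
```

```bash
python3 - <<'E'
from plan import *
from grid import g
snap('wrist','w14.png'); viewer.get_image('side'); s=st()
plan([(.515,.22,.15,77.3,3,-1),(.437,.0443,.15,78.3,6,-1),(.437,.0443,.081,78.3,6,-1),(.437,.0443,.081,78.3,5,-1)],P=(.5444,.3104,.096),nd=3)
E
```

```text
23.35 pos [0.5453 0.3107 0.0985] F [ 0.5 -0.6 -1.7] w 0.0397
[[0.229, 0.973, 0.005], [0.974, -0.229, 0.001], [0.002, 0.005, -1.0]] q [ 18.9  36.6  73.2  -0.1  69.8 -57.9]
{"dr": [[0.002, -0.001, -0.003], [0.001, 0, -0.003], [0.002, -0.001, -0.003], [0, 0, -0.003], [0, 0, -0.003], [0, 0, -0.003], [0, 0, -0.003], [0, 0, -0.003], [0, 0, -0.003], [0, 0, 0]], "slide": [[-0.032, -0.003, -0.018], [-0.031, -0.002, -0.018], [-0.032, -0.003, -0.018], [-0.031, -0.006, 0], [-0.031, -0.006, 0], [-0.032, -0.007, 0], [-0.031, -0.007, 0], [-0.031, -0.006, 0], [-0.032, -0.007, 0], [0, 0, 0.011]], "gripper": [-1, -1, -1, -1, -1, -1, -1, -1, -1, -1]}
{"dr": [[0, 0, 0], [0, 0, 0], [0, 0, 0], [0, 0, 0], [0, 0, 0], [0, 0, 0], [0, 0, 0], [0, 0, 0], [0, 0, 0], [0, 0, 0]], "slide": [[0, 0, 0.012], [0, 0, 0.011], [0, 0, 0.012], [0, 0, 0.011], [0, 0, 0.012], [0, 0, 0], [0, 0, 0], [0, 0, 0], [0, 0, 0], [0, 0, 0]], "gripper": [-1, -1, -1, -1, -1, -1, -1, -1, -1, -1]}
mx 0.003 0.03683748091278772 rows 20
```

View pics/w14.png

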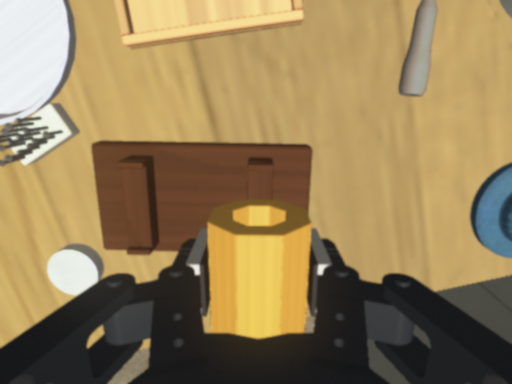

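Sleeve B is held at (260,270) and both ledges are empty.

Call:
jog_arm --dr '[[0,0,-0.003],[0,0,-0.003],[0,0,-0.003],[0,0,-0.003],[0,0,-0.003],[0,0,-0.003],[0,0,-0.003],[0,0,-0.003],[0,0,-0.003],[0,0,0]]' --slide '[[-0.032,-0.003,-0.018],[-0.031,-0.002,-0.018],[-0.032,-0.003,-0.018],[-0.031,-0.006,0],[-0.031,-0.006,0],[-0.032,-0.007,0],[-0.031,-0.007,0],[-0.031,-0.006,0],[-0.032,-0.007,0],[0,0,0.011]]' --gripper '[-1,-1,-1,-1,-1,-1,-1,-1,-1,-1]'

```text
time_s: 24.35
position: [0.4359, 0.0419, 0.139]
tool_rot: [[0.205, 0.979, 0.001], [0.979, -0.205, -0.002], [-0.002, 0.001, -1.0]]
ft_force: [0.8, 0.5, -1.9]
grip_width: 0.0396
```

Call:
jog_arm --dr '[[0,0,0],[0,0,0],[0,0,0],[0,0,0],[0,0,0],[0,0,0],[0,0,0],[0,0,0],[0,0,0],[0,0,0]]' --slide '[[0,0,0.012],[0,0,0.011],[0,0,0.012],[0,0,0.011],[0,0,0.012],[0,0,0],[0,0,0],[0,0,0],[0,0,0],[0,0,0]]' --gripper '[-1,-1,-1,-1,-1,-1,-1,-1,-1,-1]'

```text
time_s: 25.35
position: [0.437, 0.0441, 0.0812]
tool_rot: [[0.202, 0.979, 0.001], [0.979, -0.202, -0.001], [-0.001, 0.001, -1.0]]
ft_force: [-0.1, -0.5, -2.0]
grip_width: 0.0398
```

```bash
python3 - <<'E'
from plan import *
s=st()
plan([(.4369,.0443,.0809,78.3,2,-1),(.4643,.0386,.0809,78.3,8,-1)],nd=4)
E
```

```text
25.35 pos [0.437  0.0441 0.0812] F [-0.1 -0.5 -2. ] w 0.0398
[[0.202, 0.979, 0.001], [0.979, -0.202, -0.001], [-0.001, 0.001, -1.0]] q [-9.70e+00  2.30e+01  1.05e+02 -1.00e-01  5.20e+01 -8.80e+01]
{"dr": [[0.0007, 0.0004, 0.0002], [0.0006, 0.0004, 0.0002], [0, 0, 0], [0, 0, 0], [0, 0, 0], [0, 0, 0], [0, 0, 0], [0, 0, 0], [0, 0, 0], [0, 0, 0]], "slide": [[0.0001, -0.0001, 0.0002], [0, -0.0001, 0.0001], [0, 0.0035, 0], [0, 0.0035, 0], [0, 0.0035, 0], [0, 0.0035, 0], [0, 0.0035, 0], [0, 0.0035, 0], [0, 0.0035, 0], [0, 0.0035, 0]], "gripper": [-1, -1, -1, -1, -1, -1, -1, -1, -1, -1]}
mx 0.0007 0.0035 rows 10
```

Call:
jog_arm --dr '[[0,0,0],[0,0,0],[0,0,0],[0,0,0],[0,0,0],[0,0,0],[0,0,0],[0,0,0],[0,0,0],[0,0,0]]' --slide '[[0,0.003,0],[0,0.004,0],[0,0.004,0],[0,0.004,0],[0,0.004,0],[0,0.003,0],[0,0.002,0],[0,0.002,0],[0,0.002,0],[0,0,0]]' --gripper '[-1,-1,-1,-1,-1,-1,-1,-1,-1,-1]'

```text
time_s: 26.35
position: [0.4645, 0.0384, 0.0809]
tool_rot: [[0.202, 0.979, 0.0], [0.979, -0.202, -0.001], [-0.001, 0.001, -1.0]]
ft_force: [0.7, 0.6, -2.4]
grip_width: 0.0397
```

Call:
jog_arm --dr '[[0,0,0],[0,0,0],[0,0,0],[0,0,0],[0,0,0],[0,0,0],[0,0,0],[0,0,0],[0,0,0],[0,0,0]]' --slide '[[0,0.001,0],[0,0.001,0],[0,0.001,0],[0,0.001,0],[0,0.001,0],[0,0.001,0],[0,0,0],[0,0,0],[0,0,0],[0,0,0]]' --gripper '[-1,-1,-1,-1,-1,-1,-1,-1,-1,-1]'

```text
time_s: 27.35
position: [0.4689, 0.0375, 0.0807]
tool_rot: [[0.202, 0.979, -0.003], [0.979, -0.202, -0.0], [-0.001, -0.003, -1.0]]
ft_force: [-6.7, 1.7, 1.2]
grip_width: 0.0394
```

Contact is at x = 0.4689, exactly where the stop-short position was predicted, with −6.7 N. I'll press a touch more and look.

Call:
jog_arm --dr '[[0,0,0],[0,0,0],[0,0,0],[0,0,0],[0,0,0],[0,0,0],[0,0,0],[0,0,0],[0,0,0],[0,0,0]]' --slide '[[0,0.001,0],[0,0.001,0],[0,0,0],[0,0,0],[0,0,0],[0,0,0],[0,0,0],[0,0,0],[0,0,0],[0,0,0]]' --gripper '[-1,-1,-1,-1,-1,-1,-1,-1,-1,-1]'

```text
time_s: 28.35
position: [0.469, 0.0376, 0.0805]
tool_rot: [[0.202, 0.979, -0.007], [0.979, -0.202, 0.0], [-0.001, -0.007, -1.0]]
ft_force: [-12.9, 1.9, 6.2]
grip_width: 0.0398
```

```bash
python3 - <<'E'
from h import *
from grid import g
d=snap('side','d15.png'); g(d['pixels'],250,180,370,260,'d15b.png',6); st()
E
```

```text
28.4 pos [0.4691 0.0375 0.0805] F [-13.5   1.8   6.2] w 0.0395
[[0.202, 0.979, -0.007], [0.979, -0.202, 0.0], [-0.001, -0.007, -1.0]] q [ -9.9  25.6 100.   -0.1  54.9 -88.2]
```

View pics/d15b.png

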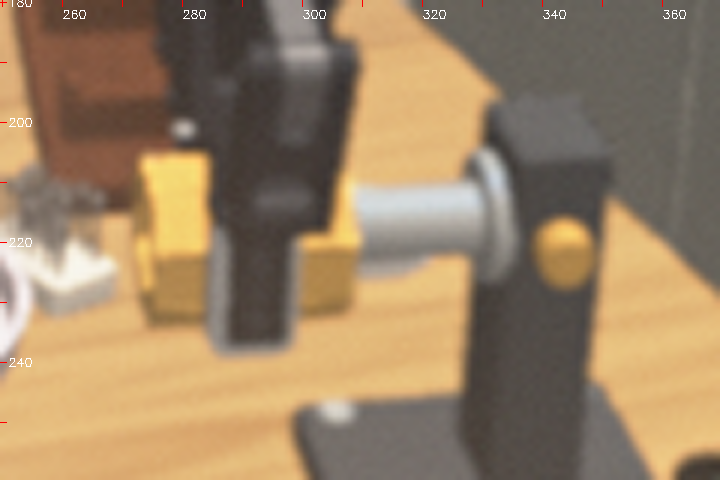

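The sleeve stops short, with its end face at column ~307 and about 20 columns of bare pin before the shoulder. Sleeve B does not fit, so I draw it off and take it to the dish.

Call:
jog_arm --dr '[[0,0,0],[0,0,0],[0,0,0],[0,0,0],[0,0,0],[0,0,0],[0,0,0],[0,0,0],[0,0,0],[0,0,0]]' --slide '[[0,-0.002,0],[0,-0.003,0],[0,-0.004,0],[0,-0.005,0],[0,-0.006,0],[0,-0.006,0],[0,-0.005,0],[0,-0.004,0],[0,-0.002,0],[0,0,0]]' --gripper '[-1,-1,-1,-1,-1,-1,-1,-1,-1,-1]'

```text
time_s: 29.4
position: [0.4357, 0.0444, 0.0809]
tool_rot: [[0.202, 0.979, 0.0], [0.979, -0.202, -0.001], [-0.001, 0.001, -1.0]]
ft_force: [0.0, -0.1, -2.1]
grip_width: 0.0394
```

```bash
python3 - <<'E'
from plan import *
s=st()
plan([(.434,.05,.12,78.3,3,-1),(.389,.164,.12,78.3,5,-1),(.389,.164,.12,78.3,2,-1)],nd=3)
E
```

```text
29.4 pos [0.4357 0.0444 0.0809] F [ 0.  -0.1 -2.1] w 0.0394
[[0.202, 0.979, 0.0], [0.979, -0.202, -0.001], [-0.001, 0.001, -1.0]] q [-9.700e+00  2.290e+01  1.051e+02 -1.000e-01  5.190e+01 -8.800e+01]
{"dr": [[0, 0, 0], [0, 0, 0], [0.001, 0.001, 0], [0, 0, 0], [0, 0, 0], [0, 0, 0], [0, 0, 0], [0, 0, 0], [0, 0, 0], [0, 0, 0]], "slide": [[0.002, -0.001, -0.013], [0.002, -0.001, -0.013], [0.001, -0.001, -0.013], [0.021, -0.013, 0], [0.02, -0.013, 0], [0.021, -0.014, 0], [0.02, -0.013, 0], [0.021, -0.014, 0], [0, 0, 0], [0, 0, 0]], "gripper": [-1, -1, -1, -1, -1, -1, -1, -1, -1, -1]}
mx 0.001 0.025238858928247926 rows 10
```

Call:
jog_arm --dr '[[0,0,0],[0,0,0],[0,0,0],[0,0,0],[0,0,0],[0,0,0],[0,0,0],[0,0,0],[0,0,0],[0,0,0]]' --slide '[[0.002,-0.001,-0.013],[0.002,-0.001,-0.013],[0.001,-0.001,-0.013],[0.021,-0.013,0],[0.02,-0.013,0],[0.021,-0.014,0],[0.02,-0.013,0],[0.021,-0.014,0],[0,0,0],[0,0,0]]' --gripper '[-1,-1,-1,-1,-1,-1,-1,-1,-1,-1]'

```text
time_s: 30.4
position: [0.3893, 0.1645, 0.1198]
tool_rot: [[0.201, 0.98, 0.001], [0.98, -0.201, -0.001], [-0.001, 0.001, -1.0]]
ft_force: [0.6, -0.4, -2.7]
grip_width: 0.0394
```

```bash
python3 - <<'E'
from plan import *
d=snap('wrist','w16.png'); s=st()
E
```

```text
30.45 pos [0.3896 0.1641 0.1198] F [-0.2 -1.8 -1.1] w 0.0396
[[0.202, 0.979, 0.001], [0.979, -0.202, -0.001], [-0.001, 0.001, -1.0]] q [ 6.700e+00  1.790e+01  1.045e+02 -1.000e-01  5.760e+01 -7.160e+01]
```

View pics/w16.png

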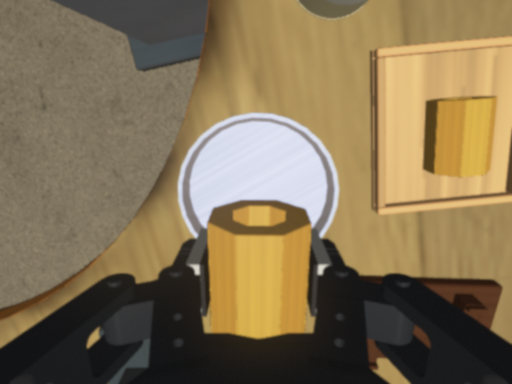

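```bash
python3 - <<'E'
from plan import *
d=load('w16.png'); c=onz(d,(259,113),.016); print(c, c[:2]+.062*np.array([.979,-.202]), (onz(d,(178.5,192),.016)+onz(d,(339,192),.016))/2)
plan([(.389,.164,.05,78.3,4,-1),(.389,.164,.024,78.3,4,-1),(.389,.164,.019,78.3,2,-1)],nd=3)
E
```

```text
[0.33200564 0.1761533  0.016     ] [0.39270364 0.1636293 ] [0.38926344 0.16424971 0.016     ]
{"dr": [[0, 0, 0], [0, 0, 0], [0, 0, 0], [0.001, 0.001, 0.001], [0, 0, 0], [0, 0, 0], [0, 0, 0], [0, 0, 0], [0, 0, 0], [0, 0, 0]], "slide": [[0, 0, 0.017], [0, 0, 0.018], [0, 0, 0.017], [0, -0.001, 0.018], [0, 0, 0.006], [0, 0, 0.007], [0, 0, 0.006], [0, 0, 0.007], [0, 0, 0.002], [0, 0, 0.003]], "gripper": [-1, -1, -1, -1, -1, -1, -1, -1, -1, -1]}
mx 0.001 0.018027756377319945 rows 10
```

Call:
jog_arm --dr '[[0,0,0],[0,0,0],[0,0,0],[0,0,0],[0,0,0],[0,0,0],[0,0,0],[0,0,0],[0,0,0],[0,0,0]]' --slide '[[0,0,0.017],[0,0,0.018],[0,0,0.017],[0,0,0.018],[0,0,0.006],[0,0,0.007],[0,0,0.006],[0,0,0.007],[0,0,0.002],[0,0,0.003]]' --gripper '[-1,-1,-1,-1,-1,-1,-1,-1,-1,-1]'

```text
time_s: 31.45
position: [0.3894, 0.1642, 0.0187]
tool_rot: [[0.202, 0.979, 0.001], [0.979, -0.202, -0.001], [-0.001, 0.001, -1.0]]
ft_force: [-0.5, 0.6, -1.1]
grip_width: 0.0395
```

Call:
jog_arm --dr '[[0,0,0],[0,0,0],[0,0,0],[0,0,0],[0,0,0],[0,0,0],[0,0,0],[0,0,0],[0,0,0],[0,0,0]]' --slide '[[0,0,0.001],[0,0,0.001],[0,0,0.001],[0,0,0.001],[0,0,0],[0,0,0],[0,0,0],[0,0,0],[0,0,0],[0,0,0]]' --gripper '[-1,-1,-1,-1,-1,-1,-1,-1,-1,-1]'

```text
time_s: 32.45
position: [0.3893, 0.1643, 0.0152]
tool_rot: [[0.202, 0.979, 0.001], [0.979, -0.202, -0.001], [-0.001, 0.001, -1.0]]
ft_force: [-1.4, 0.6, 4.9]
grip_width: 0.0392
```

Contact with the dish floor shows as +4.9 N. Releasing.

Call:
jog_arm --dr '[[0,0,0],[0,0,0],[0,0,0],[0,0,0],[0,0,0],[0,0,0],[0,0,0],[0,0,0],[0,0,0],[0,0,0]]' --slide '[[0,0,0],[0,0,0],[0,0,0],[0,0,0],[0,0,0],[0,0,0],[0,0,-0.01],[0,0,-0.015],[0,0,-0.02],[0,0,-0.02]]' --gripper '[0.2,0.2,0.2,0.2,0.2,0.2,0.2,0.2,0.2,0.2]'

```text
time_s: 33.45
position: [0.389, 0.1642, 0.0804]
tool_rot: [[0.202, 0.979, -0.0], [0.979, -0.202, -0.001], [-0.001, -0.0, -1.0]]
ft_force: [0.0, 0.6, -0.5]
grip_width: 0.0513
```

Call:
jog_arm --dr '[[0,0,0],[0,0,0],[0,0,0],[0,0,0],[0,0,0],[0,0,0],[0,0,0],[0,0,0],[0,0,0],[0,0,0]]' --slide '[[0,0,-0.03],[0,0,-0.03],[0,0,-0.03],[0,0,-0.03],[0,0,-0.02],[0,0,-0.01],[0,0,0],[0,0,0],[0,0,0],[0,0,0]]' --gripper '[0.2,0.2,0.2,0.2,0.2,0.2,0.2,0.2,0.2,0.2]'

```text
time_s: 34.45
position: [0.3889, 0.1644, 0.2289]
tool_rot: [[0.202, 0.979, -0.002], [0.979, -0.202, -0.001], [-0.001, -0.001, -1.0]]
ft_force: [-0.8, -0.3, -0.2]
grip_width: 0.0518
```

```bash
python3 - <<'E'
from h import *
from grid import g
snap('wrist','w17.png'); d=snap('side','d17.png'); g(d['pixels'],160,130,370,280,'d17b.png',3); st()
E
```

```text
34.55 pos [0.389  0.1644 0.2292] F [0.3 0.4 0.3] w 0.0512
[[0.202, 0.979, -0.001], [0.979, -0.202, -0.001], [-0.001, -0.001, -1.0]] q [  6.8   9.6  94.2  -0.1  76.2 -71.5]
```

View pics/w17.png

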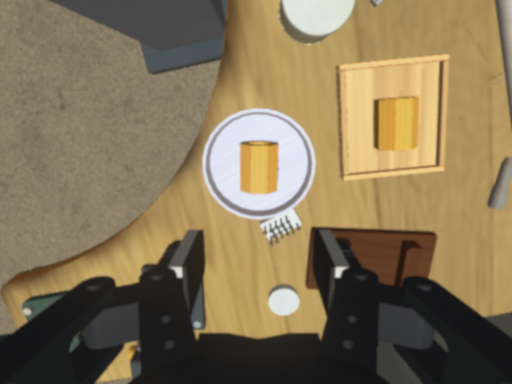

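View pics/d17b.png

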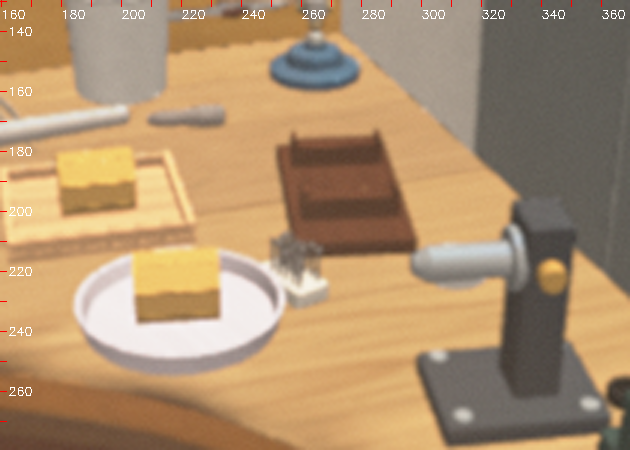

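Sleeve A lies flat in the tray (wrist view (398,123)) and sleeve B flat in the dish (258,167). The bystanders are in place and the arm is clear. Handing in.

```bash
python3 -c "
from rig import env
print(env.close_job())"
```

```text
the job is handed in; nothing more can be done
None
```

I tried both sleeves on the pin and sorted them: one fits and is in the square tray, the other does not and is in the round dish. I then handed the job in, about 35 s into the 59 s allowed.

- **First sleeve (ledge nearer the gauge):** it went fully home. It stopped against the shoulder at tool x = 0.504 and did not move as I pressed on to about 14 N. I drew it off and put it in the tray.
- **Second sleeve:** it stopped short at tool x = 0.469, which is 36 mm before the home position, as expected for one that does not fit. It held there up to about 13 N. I drew it off and put it in the dish.

**Last checks:** the final wrist and side pictures showed each sleeve lying flat in its container. The bur block, tin and punch looked undisturbed, and the arm was clear with no force on it. The brush wheel was only partly in view at the end, so I could not fully check it, but the arm did not go near it.

**Disagreements:** the cameras differed by up to 7 mm on where the dish was, and by about 1.5 px on the gauge. I settled the dish with a close wrist view before lowering the sleeve, and the sleeves went onto the pin with almost no sideways force.

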